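Nest the serving dishes and present the tomato

TASK

Nest the graded serving dishes in size order on their coaster: set (do not drop) the medium terracotta dish into the large blue one, then the small white dish with its cherry tomato into the medium one. Then take the large dish by its grip tab, lift the whole nest a few centimetres clear and, once it is up, turn it level through about a quarter turn clockwise seen from above, so that its tab, which pointed towards the robot, points straight to the robot's left; all along keep the dishes level and the tomato, untouched, in the middle of its dish. Finish while still holding the nest still and level in the air over the coaster, at least 6 cm above the worktop, and leave the garlic, salt shaker and mug alone.

Things in the scene. Friction and masses are not known exactly. Their poses are not given: they have to be found in the camera images.
- large_dish: Large blue round dish, loose, on the coaster: rim 116 mm across, foot 82 mm, 22 mm high, flaring 4 mm walls, inner floor 76 mm across and 5 mm above the underside; about 0.14 kg. Origin: centre of the underside, z up. Its grip tab stands on its -x side and at the start points towards the robot, give or take 20 degrees.
- large_dish_tab (a point): Middle of the top of the large dish's tab, 66 mm above the underside. Upright plate with rounded top, 9 mm thick radially, 24 mm wide; pinch it from above, one finger inside the rim, one outside. It spans 51 to 60 mm from the dish's axis. Once nested, keep the fingertips at least 39 mm above this dish's underside, clear of the inner rims.
- medium_dish: Medium terracotta round dish, loose on the worktop, empty: rim 92 mm across, foot 68 mm, 24 mm high, inner floor 62 mm across and 5 mm above the underside; 0.08 kg. Origin: centre of the underside, z up. Its tab stands on its +y side and points to the robot's left, give or take 20 degrees. Nested, its underside is 5 mm above that of the large dish.
- medium_dish_tab (a point): Middle of the top of the medium dish's tab, 60 mm above the underside. Upright plate with rounded top, 9 mm thick radially, 24 mm wide; pinch it from above, one finger inside the rim, one outside. It spans 40 to 49 mm from the dish's axis.
- small_dish: Small white round dish, loose, holding the tomato: rim 70 mm across, foot 54 mm, 24 mm high; inner floor a shallow 7 degree cone, lowest (6.5 mm above the underside) at the centre, which keeps the tomato in the middle if level and moved smoothly; 0.07 kg. Origin: centre of the underside, z up. May have swapped places with the medium dish. Nested, its underside is 5 mm above the medium dish's.
- small_dish_tab (a point): Middle of the top of the small dish's tab (dish's -y side, pointing to the robot's right, give or take 20 degrees), 62 mm above the underside. Upright plate with rounded top, 9 mm thick radially, 24 mm wide; pinch it from above, one finger inside the rim, one outside. It spans 30 to 39 mm from the axis. Keep fingertips 34 mm or more above this dish's underside, over the tomato.
- tomato: Red cherry tomato, a hard ball 24 mm across, 15 g, loose in the small dish; its top is 31 mm above the small dish's underside. Origin: its centre.
- coaster: Round black slate coaster, 94 mm across, 6 mm thick, fixed to the worktop; the large dish stands on it. Origin: centre of its underside; its axes are the world's (x ahead of the robot, y to its left).
- garlic: Bulb of garlic, 60 mm across and 59 mm tall, a bystander. Origin: centre of the underside.
- salt_shaker: Salt shaker, 44 mm across and 90 mm tall, a bystander. Origin: centre of the underside.
- coffee_mug: Spotted white mug, 82x114x91 mm with its handle, a bystander. Origin: centre of the underside.
Things that resemble listed ones, but are neither listed nor needed, are in the scene too. Several things have the shape of the large_dish; the one meant has the colours described above.

How it is judged:
By the outcome, as a careful person would: the job done as asked, in the order asked, and still so for the second after the job is handed in, while the arm keeps its last pose, push and grip.
It also fails if it takes over 72 s, if anything falls off the work surface, if the arm or the gripper's body presses on something with over 40 N, if the wrist force passes 120 N, or if a joint passes its speed limit or range.

ROBOT

A 6-joint arm with a two-finger parallel gripper is mounted at the origin on a cart in front of the work surface, level with it; the furniture and walls round the work are solid. World frame = base frame: x ahead of the robot, y to its left, z up, the work surface at z = 0. Lengths are in m, angles in rad, forces in N, time in s.
With the tool pointing down it reaches from about 0.375 to 0.975 m from the base axis. Payload 3.8 kg.
Tool frame: the origin (TCP) lies midway between the tips of the shut fingers; the grasp point (between the pads) lies behind it (r.grip_depth is the z of the grasp point in the tool frame, in m); z points along the fingers, y is the line along which they close (so a half turn about z gives the same grasp; the last joint's range is limited). The gripper opens to 88 mm and grips with 3 to 60 N. Pads are 18 mm wide; open, the fingers measure 123 mm over their backs; the gripper's body (75 mm by 187 mm) begins 45 mm behind the grasp point.
Start: joints at [-1.229, 0.264, 1.604, -0, 1.274, -0.037], TCP at [0.25, -0.627, 0.199] pointing down, gripper open.
Joint ranges: [-2.63, 2.63], [-0.94, 2.18], [0.31, 2.57], [-1.31, 4.45], [0, 2.66], [-2.55, 2.55]. Speed limits (rad/s): [2.57, 2.57, 3.14, 3.14, 3.14, 3.14].

INTERFACE

Orientations are given as a rotation vector (axis times angle).
In Python, from cell import r gives the robot as it stands. The module is installed in compiled form; this text tells all that it offers.
- The arm moves only by the tool play_rows, never from a script. Its argument "deltas" is a list that holds one entry, the list of rows, each a list of 7 numbers: the shift along the tool's x, y, z in m, then the turn, a rotation vector about the tool's x, y, z in degrees, then the closure, from 0 (fully open) to 1 (shut). In form: [[[dx, dy, dz, rx, ry, rz, hand], ...]]. A call has 1 to 10 rows; each row is the pose to reach, as a shift and turn from the pose commanded when the call began, along the tool's axes at that moment; what a row does not reach only later rows make up. A row lasts 1/10 s, in which the tool goes at most 50 mm and 8.59 degrees, less where a joint would pass 70% of its speed; a pose out of reach is approached as far as the arm can. A call with a gripper value outside its range is refused whole. The fingers move at their own pace and stop on an object; the grip force is fixed at half the most. Time passes only in rows, so rows that repeat a pose let the fingers close. It gives the time, the measured TCP pose, the force, the opening and the grip force at its end, in the units of the state.
- r.get_obs(): the state, without advancing time (a new reading comes with each control period).
- r.camera(name): name is "scene" or "top"; returns a dict with "pixels" (384x512x3 uint8, red, green, blue), "vertical_fov" (degrees; the focal length in pixels is half the picture's height over the tangent of half this angle, whatever the lens; pixels are square), "cx", "cy" (the principal point, pixels), "extrinsics" (4x4, takes a point from camera to world coordinates). Camera axes: x right, y down, z forward; pixel columns grow to the right and rows downward; lengths in m; the calibration is good to about 2 mm. A picture is of the moment at which its call begins. There is no depth.
- r.hand_in(): hands the job in; it is judged then, once.
The state is a dict: "time_s": time; "q": joint angles; "qd": joint speeds; "tau": joint torques, N m; "ee_pos": TCP position; "orientation": TCP orientation; "ft_force": force on the tool from outside, world axes, zero at the start; "moment": the same for the moment, N m; "grip_width": finger opening in m; "grasp_force": force on a finger pad.
Only numpy, scipy, OpenCV 4.12 (cv2) and the standard library are available. Lean on these libraries where they do the work, as an engineer would, in place of code of your own. Each camera call takes 0.05 s, during which the arm holds its last target. There are 200 camera calls.

## Working session

There is one attempt and no reset: what is moved stays moved. The work goes in short steps, Python scripts to look and compute and a tool call to move; the robot and the scene stay as the last step left them, time stands still between calls to the robot, and variables do not carry over. Pictures are saved under pics/ and viewed, at most 10 in all, crops included, and the job is handed in when it is done.

Besides the shell and the picture viewer there is one more tool, called after ">>>" by a JSON object that holds its "op" and its "data". play_rows: Moves the arm, as the interface text tells. Its arguments: {"type":"object","properties":{"deltas":{"type":"array","items":{"type":"array","items":{"type":"array","items":{"type":"number"}}}}},"required":["deltas"]}

```bash
mkdir -p pics
python3 - <<'E'
from cell import r
import cv2,numpy as np
o=r.get_obs();print(o['time_s'],o['ee_pos'],o['orientation'],o['grip_width'],r.grip_depth)
for n in("top","scene"):
    c=r.camera(n);print(n,c['vertical_fov'],c['cx'],c['cy'],np.round(c['extrinsics'],4).tolist())
    im=c['pixels'][:,:,::-1];cv2.imwrite(f'pics/{n}0.png',cv2.resize(im,(768,576),interpolation=cv2.INTER_CUBIC))
    np.save(f'pics/{n}0.npy',im)
E
```

```text
0.0 [ 0.24934966 -0.62638667  0.19760157] [-3.08325999e+00 -5.91056090e-01  5.59593932e-04] 0.08817117399460309 -0.0187
top 43.96919719359883 251.5213747340677 187.93549993414692 [[-0.0055, -0.9871, 0.1602, 0.3818], [-0.9999, 0.0031, -0.0148, 0.0585], [0.0141, -0.1603, -0.987, 1.2292], [0.0, 0.0, 0.0, 1.0]]
scene 49.951896154886654 253.63921511309036 191.85894872459727 [[-0.9032, -0.3144, 0.2923, 0.2159], [-0.4291, 0.643, -0.6343, 0.7473], [0.0115, -0.6983, -0.7157, 0.8731], [0.0, 0.0, 0.0, 1.0]]
```

View pics/top0.png

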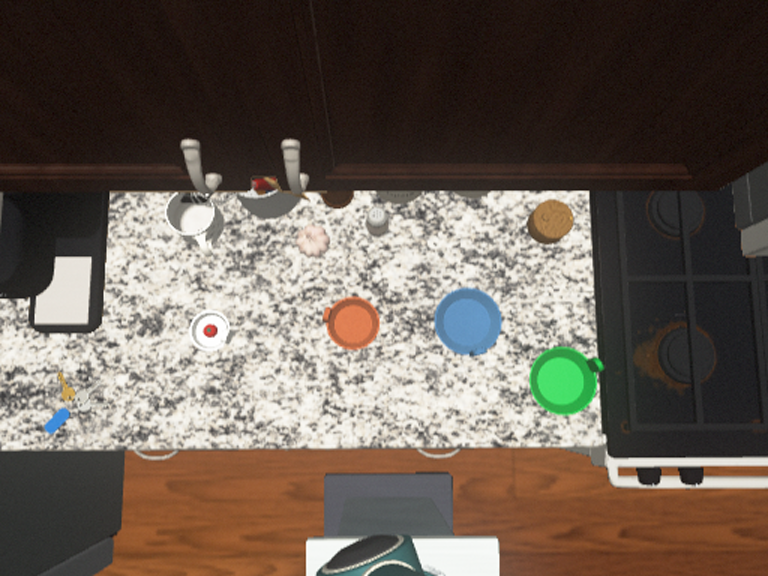

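View pics/scene0.png

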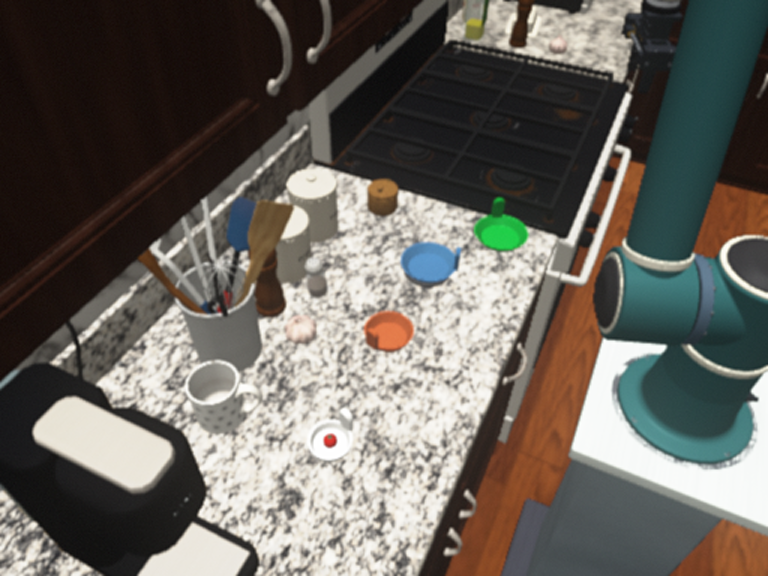

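Top view, in displayed pixels: the blue dish is at (467,321), terracotta at (352,323), and white with the tomato at (210,331). The green dish at (563,381) has the blue one's shape and is the lookalike. The garlic is at (313,240), shaker at (377,220) and mug at (193,215). I choose by colour and check with close crops.

Run:
```python
import cv2,numpy as np
t=np.load('pics/top0.npy');s=np.load('pics/scene0.npy')
C=[(t,311,214),(t,235,215),(t,140,220),(s,287,174),(s,259,219),(s,221,290)]
rows=[]
for im,cx,cy in C:
    x0,y0=cx-26,cy-28
    w=cv2.resize(im[y0:y0+56,x0:x0+52],None,fx=5,fy=5,interpolation=cv2.INTER_CUBIC)
    for k in range(0,52,10): cv2.putText(w,str(x0+k),(k*5,8),0,.3,(0,0,255),1);cv2.line(w,(k*5+2,10),(k*5+2,14),(0,0,255),1)
    for k in range(0,56,10): cv2.putText(w,str(y0+k),(0,k*5+6),0,.3,(255,0,0),1)
    rows.append(w)
cv2.imwrite('pics/crops.png',np.vstack([np.hstack(rows[:3]),np.hstack(rows[3:])]))
```

```text
(no output)
```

View pics/crops.png

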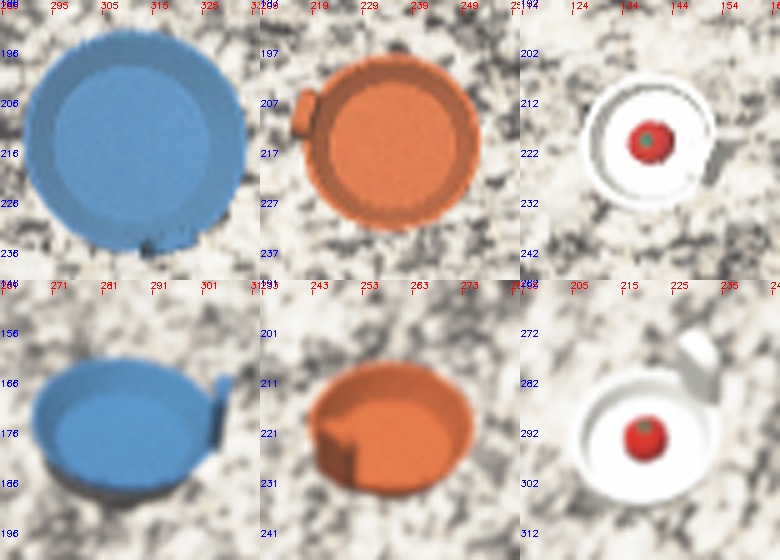

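```bash
cat > fit.py <<'E'
import cv2,numpy as np
from scipy.optimize import minimize
G={'L':(.058,.041,.022,.051,.060,.066),'M':(.046,.034,.024,.040,.049,.060),'S':(.035,.027,.024,.030,.039,.062)}
CAM={'top':(43.96919719359883,251.5213747340677,187.93549993414692),'scene':(49.951896154886654,253.63921511309036,191.85894872459727)}
def proj(P,fov,cx,cy,E):
    f=192/np.tan(np.radians(fov/2));p=(np.asarray(P)-E[:3,3])@E[:3,:3]
    return np.c_[f*p[:,0]/p[:,2]+cx,f*p[:,1]/p[:,2]+cy]
def solids(k,x,y,th,z0):
    R,F,h,a,b,H=G[k];t=np.linspace(0,2*np.pi,60);d=np.c_[np.cos(t),np.sin(t)]
    body=np.r_[np.c_[F*d,0*t],np.c_[R*d,0*t+h]]
    pl=[(0,12),(1,12),(0,-12),(1,-12)]
    tab=[]
    for rr in(a,b):
        for w,z in((-.012,.016),(.012,.016),(-.012,H-.010),(.012,H-.010),(-.0085,H-.003),(.0085,H-.003),(0,H)): tab.append((rr,w,z))
    tab=np.array(tab);c,s=np.cos(th),np.sin(th)
    tab=np.c_[tab[:,0]*c-tab[:,1]*s,tab[:,0]*s+tab[:,1]*c,tab[:,2]]
    o=np.array([x,y,z0]);return body+o,tab+o
def render(k,p,z0,cam,shape,win,S=8):
    x0,y0,w,h=win;m=np.zeros((h*S,w*S),np.uint8)
    for P in solids(k,*p,z0):
        u=(proj(P,*cam)-[x0,y0]+.5)*S-.5
        cv2.fillConvexPoly(m,cv2.convexHull(np.round(u).astype(np.int32)),255)
    return cv2.resize(m,(w,h),interpolation=cv2.INTER_AREA)/255.
def fit(k,masks,cams,wins,p0,z0):
    def cost(p): return sum(np.abs(render(k,p,z0,c,None,w)-m[w[1]:w[1]+w[3],w[0]:w[0]+w[2]]).sum() for m,c,w in zip(masks,cams,wins))
    best=None
    for dt in(-.3,0,.3):
        sx=np.array([p0]*4,float);sx[0,2]+=dt;sx[1:,2]+=dt;sx[1,0]+=.008;sx[2,1]+=.008;sx[3,2]+=.2
        q=minimize(cost,sx[0],method='Nelder-Mead',options=dict(initial_simplex=sx,xatol=1e-4,fatol=.05))
        if best is None or q.fun<best.fun:best=q
    return best.x,best.fun
def back(u,v,z,cam):
    fov,cx,cy,E=cam;f=192/np.tan(np.radians(fov/2));d=E[:3,:3]@[(u-cx)/f,(v-cy)/f,1];return E[:3,3]+d*(z-E[2,3])/d[2]
def mask(im,k):
    i=im.astype(int);b,g,r=i[...,0],i[...,1],i[...,2]
    if k=='L':m=(b-r>.25*b)&(b>20)&(b-g>.1*b)
    elif k=='M':m=(r-b>.4*r)&(r>40)
    else:m=((i.min(2)>225)|((r-b>60)))
    m=m.astype(np.uint8)
    if k=='S':m=cv2.morphologyEx(m,cv2.MORPH_OPEN,np.ones((3,3),np.uint8))
    n,l,st,c=cv2.connectedComponentsWithStats(m);return l,st,c,m
E
python3 - <<'E'
from fit import *
from cell import r
ims={n:np.load(f'pics/{n}0.npy') for n in CAM}
cams={n:(*CAM[n],r.camera(n)['extrinsics']) for n in CAM}
cen={'L':((311,214),(287,174)),'M':((235,215),(259,219)),'S':((140,220),(221,290))}
th0={'L':np.pi,'M':np.pi/2,'S':-np.pi/2}
for k in 'LMS':
    z0=.006 if k=='L' else 0
    c=cen[k][0];p=back(*c,z0+.022,cams['top']);ms=[];wins=[]
    for n,q in zip(CAM,cen[k]):
        w=(q[0]-32,q[1]-34,64,68);m=mask(ims[n],k)[3];mm=np.zeros_like(m);mm[w[1]:w[1]+68,w[0]:w[0]+64]=m[w[1]:w[1]+68,w[0]:w[0]+64]
        l=cv2.connectedComponents(mm)[1];l=l==l[q[1],q[0]]
        if k=='S':l=cv2.morphologyEx(l.astype(np.uint8),cv2.MORPH_CLOSE,np.ones((7,7)))
        ms.append(l.astype(float));wins.append(w)
    for sel in([0,1],[0],[1]):
        x,f=fit(k,[ms[i] for i in sel],[list(cams.values())[i] for i in sel],[wins[i] for i in sel],(p[0],p[1],th0[k]),z0)
        print(k,sel,np.round(x[:2],4),round(np.degrees(x[2]),1),round(f,1),[int(ms[i].sum()) for i in sel])
# tomato
for n,u in(('top',(140.3,220.6)),('scene',(219.9,293.7))):print(n,back(*u,.019,cams[n]))
print('rimS',back(139.7,220.0,.024,cams['top']))
E
```

```text
L [0, 1] [ 0.5096 -0.1118] 193.2 141.8 [1569, 814]
L [0] [ 0.5103 -0.1122] 192.7 76.1 [1569]
L [1] [ 0.5083 -0.1117] 193.8 59.7 [814]
M [0, 1] [0.5072 0.0827] 73.0 140.3 [1005, 685]
M [0] [0.5081 0.0832] 72.8 54.5 [1005]
M [1] [0.5064 0.0827] 116.0 68.3 [685]
S [0, 1] [0.4955 0.3082] -76.8 3770.4 [394, 196196]
S [0] [0.4914 0.3222] -107.3 235.7 [394]
S [1] [0.5163 0.2855] -22.9 3216.8 [196196]
top [0.49502202 0.32342355 0.019     ]
scene [0.49304648 0.32430975 0.019     ]
rimS [0.4960825  0.32389135 0.024     ]
```

Run:
```python
from fit import *
from cell import r
cams={n:(*CAM[n],r.camera(n)['extrinsics']) for n in CAM}
np.savez('cams.npz',**{n:cams[n][3] for n in cams})
ims={n:np.load(f'pics/{n}0.npy') for n in CAM}
b=back(228.6,271.4,.061,cams['scene']);print('Stab',b,np.degrees(np.arctan2(b[1]-.3238,b[0]-.4945)))
ths=np.arctan2(b[1]-.3238,b[0]-.4945)
P={'L':(.5096,-.1118,np.radians(193.2),.006),'M':(.5072,.0829,np.radians(74),0),'S':(.4945,.3238,ths,0)}
C={'L':((311,214),(287,174)),'M':((235,215),(259,219)),'S':((140,220),(221,290))}
rows=[[],[]]
for k in 'LMS':
    for i,n in enumerate(CAM):
        x0,y0=C[k][i][0]-26,C[k][i][1]-28
        w=cv2.resize(ims[n][y0:y0+56,x0:x0+52],None,fx=5,fy=5,interpolation=cv2.INTER_CUBIC)
        body,tab=solids(k,*P[k])
        for Q,col,cl in((body[60:],(0,255,0),0),(tab[:7],(255,0,255),0),(tab[7:],(255,255,0),0)):
            u=(proj(Q,*cams[n])-[x0,y0]+.5)*5-.5
            cv2.polylines(w,[cv2.convexHull(np.round(u).astype(np.int32))],True,col,1)
        rows[i].append(w)
cv2.imwrite('pics/ov.png',np.vstack([np.hstack(q) for q in rows]))
```

```text
Stab [0.48923097 0.2853088  0.061     ] -97.7947290941452
```

View pics/ov.png

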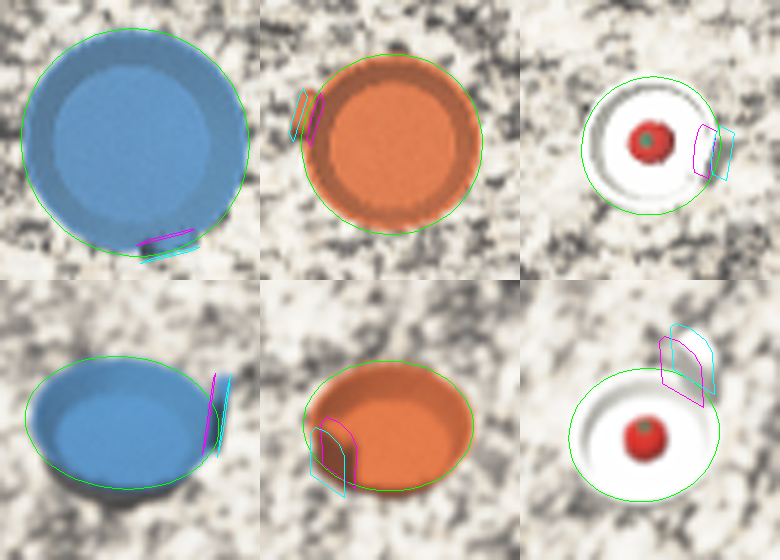

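The overlays match: blue (0.510,-0.112) with tab at 193°, terracotta (0.507,0.083) at 73°, and white (0.495,0.324) with tab at about -106°. The green dish is rejected. Next is a helper for working out moves.

```bash
cat > h.py <<'E'
import numpy as np,sys
from cell import r
from scipy.spatial.transform import Rotation as Ro
def go(x,y,z,psi):
    """delta from measured pose, in tool axes, to tool-down pose whose y axis has heading psi (deg)"""
    o=r.get_obs();R=Ro.from_rotvec(o['orientation']);p=np.radians(psi)
    Y=np.array([np.cos(p),np.sin(p),0]);Z=np.array([0,0,-1.]);X=np.cross(Y,Z)
    T=Ro.from_matrix(np.c_[X,Y,Z])
    print('t',round(o['time_s'],2),'ee',np.round(o['ee_pos'],4),'w',round(o['grip_width'],4),'F',np.round(o['ft_force'],1),'q',np.round(o['q'],2))
    print('d',np.round(R.inv().apply(np.array([x,y,z])-o['ee_pos']),4),'rot',np.round((R.inv()*T).as_rotvec(degrees=True),2))
if __name__=='__main__':go(*map(float,sys.argv[1:5]))
E
python3 h.py .52 .1255 .16 73
```

```text
t 0.3 ee [ 0.2495 -0.6269  0.1985] w 0.0883 F [-0.2 -0.4 -0.2] q [-1.23  0.26  1.6  -0.    1.27 -0.04]
d [ 0.5295 -0.599   0.0389] rot [-2.000e-02 -5.000e-02 -1.413e+02]
```

>>> {"op": "play_rows", "data": {"deltas": [[[0.05, -0.06, 0.004, 0, 0, -14, 0], [0.1, -0.12, 0.008, 0, 0, -28, 0], [0.15, -0.18, 0.012, 0, 0, -42, 0], [0.2, -0.23, 0.015, 0, 0, -55, 0], [0.25, -0.285, 0.018, 0, 0, -67, 0], [0.3, -0.34, 0.02, 0, 0, -80, 0], [0.3, -0.34, 0.02, 0, 0, -80, 0], [0.3, -0.34, 0.02, 0, 0, -80, 0], [0.3, -0.34, 0.02, 0, 0, -80, 0], [0.3, -0.34, 0.02, 0, 0, -80, 0]]]}}

```text
time_s: 1.3
ee_pos: [0.4037, -0.1954, 0.1788]
orientation: [-1.971, -2.446, -0.003]
ft_force: [-0.2, -1.3, 0.0]
grip_width: 0.0881
grasp_force: 0.0
```

```bash
python3 h.py .52 .1255 .16 73
```

```text
t 1.3 ee [ 0.4037 -0.1954  0.1788] w 0.0881 F [-0.2 -1.3  0. ] q [-0.51 -0.16  2.09  0.    1.22 -0.72]
d [0.2888 0.1819 0.0195] rot [ 1.100e-01 -6.000e-02 -6.073e+01]
```

>>> {"op": "play_rows", "data": {"deltas": [[[0.07, 0.045, 0.005, 0, 0, -15, 0], [0.14, 0.09, 0.01, 0, 0, -30, 0], [0.21, 0.135, 0.015, 0, 0, -45, 0], [0.289, 0.182, 0.0195, 0, 0, -60.7, 0], [0.289, 0.182, 0.0195, 0, 0, -60.7, 0], [0.289, 0.182, 0.0195, 0, 0, -60.7, 0], [0.289, 0.182, 0.0195, 0, 0, -60.7, 0], [0.289, 0.182, 0.0195, 0, 0, -60.7, 0], [0.289, 0.182, 0.0195, 0, 0, -60.7, 0], [0.289, 0.182, 0.0195, 0, 0, -60.7, 0]]]}}

```text
time_s: 2.3
ee_pos: [0.5218, 0.1187, 0.1593]
orientation: [-0.483, -3.104, 0.001]
ft_force: [-0.0, -0.0, -0.9]
grip_width: 0.0879
grasp_force: 0.0
```

```bash
python3 h.py .52 .1255 .036 73
```

```text
t 2.3 ee [0.5218 0.1187 0.1593] w 0.0879 F [-0.  -0.  -0.9] q [ 0.18  0.03  1.95 -0.    1.17 -1.08]
d [0.0037 0.006  0.1233] rot [-0.04 -0.02 -0.69]
```

>>> {"op": "play_rows", "data": {"deltas": [[[0.0035, 0.006, 0.02, 0, 0, -0.7, 0], [0.0035, 0.006, 0.05, 0, 0, -0.7, 0], [0.0035, 0.006, 0.075, 0, 0, -0.7, 0], [0.0035, 0.006, 0.095, 0, 0, -0.7, 0], [0.0035, 0.006, 0.105, 0, 0, -0.7, 0], [0.0035, 0.006, 0.105, 0, 0, -0.7, 0]]]}}

```text
time_s: 2.9
ee_pos: [0.5192, 0.1249, 0.0531]
orientation: [-0.465, -3.104, 0.002]
ft_force: [0.3, -0.4, -0.2]
grip_width: 0.0882
grasp_force: 0.0
```

```bash
python3 h.py .52 .1255 .036 73
python3 - <<'E'
from cell import r
import cv2,numpy as np
from fit import *
a=r.camera('top')['pixels'][:,:,::-1];b=r.camera('scene')['pixels'][:,:,::-1]
f=lambda i,x,y:cv2.resize(i[y:y+80,x:x+80],(400,400),interpolation=cv2.INTER_CUBIC)
cv2.imwrite('pics/g1.png',np.hstack([f(a,190,175),f(b,220,165)]))
E
```

```text
t 2.9 ee [0.5192 0.1249 0.0531] w 0.0882 F [ 0.3 -0.4 -0.2] q [ 0.19  0.14  2.04 -0.    0.96 -1.08]
d [-0.0006  0.0009  0.0171] rot [-0.09 -0.15 -0.03]
```

View pics/g1.png

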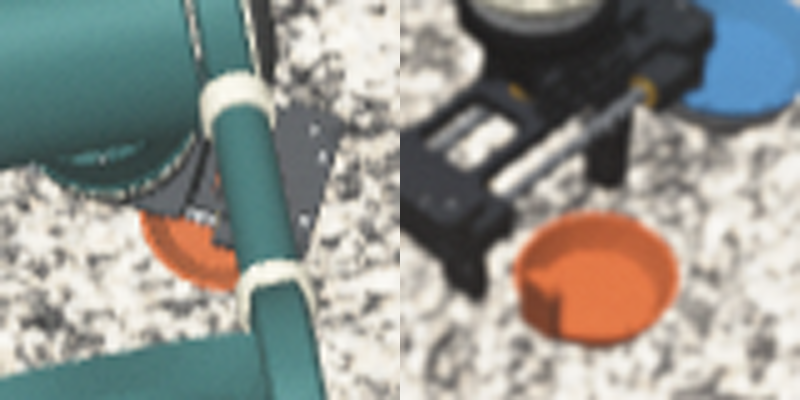

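Run:
```python
from fit import *
E=np.load('cams.npz')['scene'];c=(*CAM['scene'],E)
t=np.array([.5192,.1249,.0531]);d=np.array([np.cos(np.radians(73)),np.sin(np.radians(73)),0])
P=proj([t,t+.052*d,t-.052*d,[.5202,.1255,.06]],*c);print(P,(P-[220,165])*5+[400,0])
```

```text
[[247.36768388 221.53986936]
 [233.34769195 233.05658883]
 [260.69521529 210.59197145]
 [246.91971233 219.84306548]] [[536.83841938 282.69934682]
 [466.73845974 340.28294413]
 [603.47607645 227.95985723]
 [534.59856167 274.21532742]]
```

>>> {"op": "play_rows", "data": {"deltas": [[[0, 0, 0, 0, 0, 0, 0.65], [0, 0, 0, 0, 0, 0, 0.65], [0, 0, 0, 0, 0, 0, 0.65], [0, 0, 0, 0, 0, 0, 0.65], [0, 0, 0, 0, 0, 0, 0.65], [0, 0, 0, 0, 0, 0, 0.65]]]}}

```text
time_s: 3.6
ee_pos: [0.5207, 0.1265, 0.0544]
orientation: [0.461, 3.108, 0.0]
ft_force: [0.1, 0.8, 0.4]
grip_width: 0.0421
grasp_force: 0.0
```

```bash
python3 h.py .52 .1255 .036 73
python3 - <<'E'
from cell import r
import cv2,numpy as np
from fit import *
E=np.load('cams.npz');o=r.get_obs();t=o['ee_pos'];w=o['grip_width']
d=np.array([np.cos(np.radians(73)),np.sin(np.radians(73)),0])
out=[]
for n,x,y in(('top',205,185),('scene',225,175)):
    a=np.ascontiguousarray(r.camera(n)['pixels'][:,:,::-1]);a=cv2.resize(a[y:y+60,x:x+60],(400,400),interpolation=cv2.INTER_CUBIC)
    for z,col in((0,(255,0,0)),(.0187,(0,255,0))):
        P=(proj([t+d*w/2+[0,0,z],t-d*w/2+[0,0,z]],*CAM[n],E[n])-[x,y]+.5)*400/60
        for p in P: cv2.circle(a,tuple(int(v) for v in p),3,col,-1)
    out.append(a)
cv2.imwrite('pics/g2.png',np.hstack(out))
E
```

```text
t 3.6 ee [0.5207 0.1265 0.0544] w 0.0421 F [0.1 0.8 0.4] q [ 0.19  0.14  2.04  0.    0.96 -1.08]
d [ 0.0004 -0.0011  0.0184] rot [0.   0.   0.11]
```

View pics/g2.png

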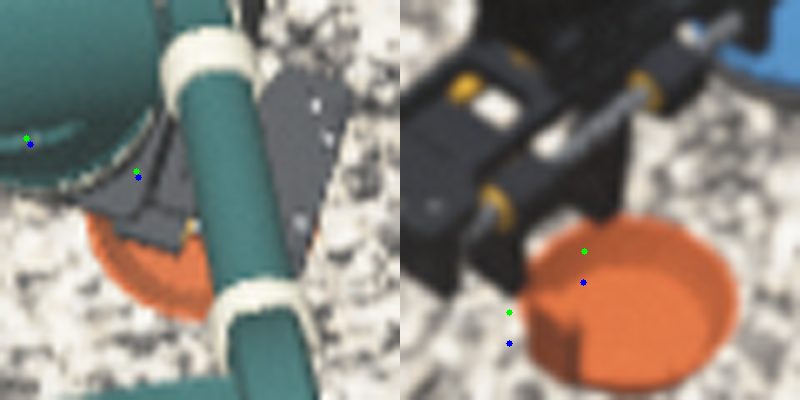

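In g2 the fingertips appear about 8 px above where they should project: seen at (515,295) and (600,222), expected (509,343) and (583,282). Closing on the tab will show the true height safely, since it either grips 9 mm or closes on nothing.

>>> {"op": "play_rows", "data": {"deltas": [[[0, -0.001, 0.006, 0, 0, 0, 0.6], [0, -0.001, 0.012, 0, 0, 0, 0.6], [0, -0.001, 0.017, 0, 0, 0, 0.6], [0, -0.001, 0.018, 0, 0, 0, 0.65], [0, -0.001, 0.018, 0, 0, 0, 0.8], [0, -0.001, 0.018, 0, 0, 0, 0.9], [0, -0.001, 0.018, 0, 0, 0, 1], [0, -0.001, 0.018, 0, 0, 0, 1], [0, -0.001, 0.018, 0, 0, 0, 1]]]}}

```text
time_s: 4.6
ee_pos: [0.5206, 0.1254, 0.0366]
orientation: [0.462, 3.107, 0.0]
ft_force: [0.2, 0.1, 0.1]
grip_width: 0.0004
grasp_force: 0.0
```

```bash
python3 h.py .52 .1255 .036 73
python3 - <<'E'
from cell import r
import cv2,numpy as np
print(r.get_obs()['grasp_force'])
out=[]
for n,x,y in(('top',205,185),('scene',225,175)):
    a=np.ascontiguousarray(r.camera(n)['pixels'][:,:,::-1]);out.append(cv2.resize(a[y:y+60,x:x+60],(400,400),interpolation=cv2.INTER_CUBIC))
cv2.imwrite('pics/g3.png',np.hstack(out))
E
```

```text
t 4.6 ee [0.5206 0.1254 0.0366] w 0.0004 F [0.2 0.1 0.1] q [ 0.19  0.16  2.05 -0.    0.93 -1.09]
d [ 0.0006 -0.0001  0.0006] rot [0.01 0.02 0.1 ]
0.0
```

View pics/g3.png

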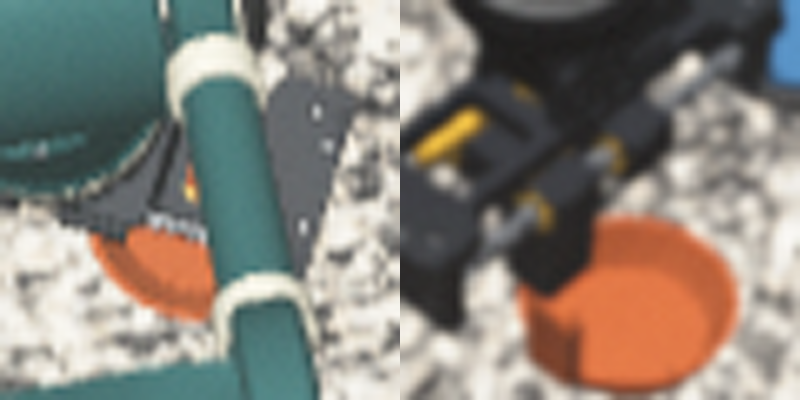

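g3: the shut tips sit at crop (548,295), right at the tab's top edge rather than straddling it, and the opening is 0, so the tips are higher than reported. I'll touch bare worktop gently at (0.40,0.20) to calibrate the height.

>>> {"op": "play_rows", "data": {"deltas": [[[0, 0, -0.02, 0, 0, 0, 1], [0, 0, -0.045, 0, 0, 0, 1], [0.04, 0.012, -0.045, 0, 0, 0, 1], [0.08, 0.022, -0.045, 0, 0, 0, 1], [0.12, 0.032, -0.045, 0, 0, 0, 1], [0.137, 0.037, -0.045, 0, 0, 0, 1], [0.137, 0.037, -0.02, 0, 0, 0, 1], [0.137, 0.037, 0, 0, 0, 0, 1], [0.137, 0.037, 0.01, 0, 0, 0, 1], [0.137, 0.037, 0.018, 0, 0, 0, 1]]]}}

```text
time_s: 5.7
ee_pos: [0.3997, 0.2005, 0.0178]
orientation: [-0.461, -3.107, 0.001]
ft_force: [0.7, 0.3, 0.6]
grip_width: 0.0005
grasp_force: 0.0
```

```bash
python3 h.py .4 .2 .01 73
python3 - <<'E'
from cell import r
import cv2,numpy as np
from fit import *
E=np.load('cams.npz');o=r.get_obs();t=o['ee_pos']
out=[]
for n in('top','scene'):
    P=proj([t],*CAM[n],E[n])[0];x,y=(P-[30,36]).astype(int);print(n,P,x,y)
    a=np.ascontiguousarray(r.camera(n)['pixels'][:,:,::-1]);a=cv2.resize(a[y:y+60,x:x+60],(400,400),interpolation=cv2.INTER_CUBIC)
    cv2.circle(a,tuple(int(v) for v in (P-[x,y]+.5)*400/60),3,(255,0,0),-1);out.append(a)
cv2.imwrite('pics/g4.png',np.hstack(out))
E
```

```text
t 5.7 ee [0.3997 0.2005 0.0178] w 0.0005 F [0.7 0.3 0.6] q [ 0.41  0.03  2.24 -0.    0.87 -0.87]
d [-0.0004 -0.0004  0.0078] rot [-0.03 -0.04  0.11]
top [188.22159115 258.2499567 ] 158 222
scene [277.56143345 268.34836238] 247 232
```

View pics/g4.png

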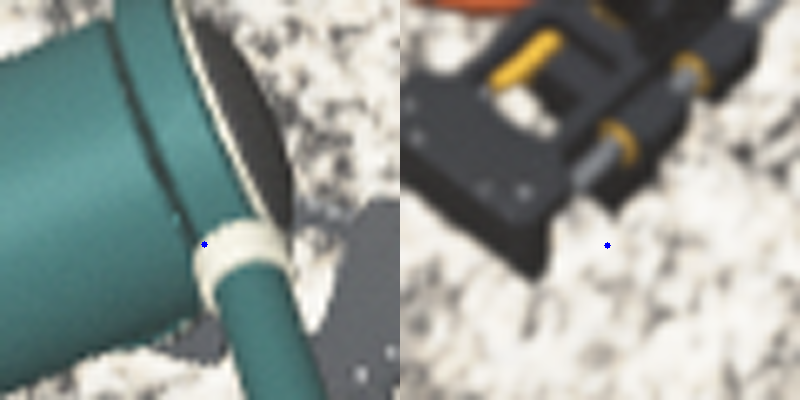

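>>> {"op": "play_rows", "data": {"deltas": [[[0, 0, 0.004, 0, 0, 0, 1], [0, 0, 0.008, 0, 0, 0, 1], [0, 0, 0.012, 0, 0, 0, 1], [0, 0, 0.015, 0, 0, 0, 1], [0, 0, 0.015, 0, 0, 0, 1]]]}}

```text
time_s: 6.3
ee_pos: [0.3997, 0.2005, 0.003]
orientation: [-0.462, -3.107, 0.001]
ft_force: [-0.4, -0.7, -0.5]
grip_width: 0.0004
grasp_force: 0.0
```

>>> {"op": "play_rows", "data": {"deltas": [[[0, 0, 0.003, 0, 0, 0, 1], [0, 0, 0.006, 0, 0, 0, 1], [0, 0, 0.006, 0, 0, 0, 1]]]}}

```text
time_s: 6.6
ee_pos: [0.3997, 0.2005, -0.003]
orientation: [-0.461, -3.107, 0.001]
ft_force: [0.3, -0.7, -0.5]
grip_width: 0.0004
grasp_force: 0.0
```

>>> {"op": "play_rows", "data": {"deltas": [[[0, 0, 0.002, 0, 0, 0, 1], [0, 0, 0.004, 0, 0, 0, 1], [0, 0, 0.004, 0, 0, 0, 1]]]}}

```text
time_s: 6.9
ee_pos: [0.3998, 0.2006, -0.0069]
orientation: [-0.461, -3.107, 0.0]
ft_force: [-0.1, -0.6, 0.1]
grip_width: 0.0002
grasp_force: 0.0
```

Run:
```python
from cell import r
import cv2,numpy as np
o=r.get_obs();print(o['ee_pos'],o['ft_force'],o['tau'])
a=np.ascontiguousarray(r.camera('scene')['pixels'][:,:,::-1])
np.save('pics/touch.npy',a);print(a.shape)
```

```text
[ 0.39981668  0.20055277 -0.00686971] [-0.14682967 -0.59329408  0.05380163] [-8.20813322e-03 -3.09729946e+01 -2.72227371e+01  2.78437621e-02
  1.61661801e-02  3.32663440e-04]
(384, 512, 3)
```

>>> {"op": "play_rows", "data": {"deltas": [[[0, 0, 0.002, 0, 0, 0, 1], [0, 0, 0.004, 0, 0, 0, 1], [0, 0, 0.004, 0, 0, 0, 1]]]}}

```text
time_s: 7.25
ee_pos: [0.3998, 0.2005, -0.0109]
orientation: [-0.461, -3.107, 0.0]
ft_force: [-0.3, 0.4, -0.2]
grip_width: 0.0006
grasp_force: 0.0
```

>>> {"op": "play_rows", "data": {"deltas": [[[0, 0, 0.002, 0, 0, 0, 1], [0, 0, 0.003, 0, 0, 0, 1], [0, 0, 0.003, 0, 0, 0, 1]]]}}

```text
time_s: 7.55
ee_pos: [0.3999, 0.2006, -0.0138]
orientation: [-0.461, -3.107, 0.0]
ft_force: [0.0, 0.3, 0.6]
grip_width: 0.0005
grasp_force: 0.0
```

>>> {"op": "play_rows", "data": {"deltas": [[[0, 0, 0.002, 0, 0, 0, 1], [0, 0, 0.003, 0, 0, 0, 1], [0, 0, 0.003, 0, 0, 0, 1]]]}}

```text
time_s: 7.85
ee_pos: [0.3999, 0.2006, -0.0168]
orientation: [-0.462, -3.107, 0.0]
ft_force: [0.1, -0.3, 0.1]
grip_width: 0.0002
grasp_force: 0.0
```

>>> {"op": "play_rows", "data": {"deltas": [[[0, 0, 0.002, 0, 0, 0, 1], [0, 0, 0.003, 0, 0, 0, 1], [0, 0, 0.003, 0, 0, 0, 1]]]}}

```text
time_s: 8.15
ee_pos: [0.3999, 0.2006, -0.0198]
orientation: [-0.461, -3.107, 0.0]
ft_force: [-0.9, 0.2, 0.2]
grip_width: 0.0003
grasp_force: 0.0
```

>>> {"op": "play_rows", "data": {"deltas": [[[0, 0, 0.002, 0, 0, 0, 1], [0, 0, 0.003, 0, 0, 0, 1], [0, 0, 0.003, 0, 0, 0, 1]]]}}

```text
time_s: 8.45
ee_pos: [0.3999, 0.2006, -0.0228]
orientation: [-0.462, -3.107, 0.0]
ft_force: [0.2, 0.3, -0.2]
grip_width: 0.0002
grasp_force: 0.0
```

>>> {"op": "play_rows", "data": {"deltas": [[[0, 0, 0.002, 0, 0, 0, 1], [0, 0, 0.003, 0, 0, 0, 1], [0, 0, 0.003, 0, 0, 0, 1]]]}}

```text
time_s: 8.75
ee_pos: [0.3999, 0.2006, -0.0258]
orientation: [-0.462, -3.107, 0.0]
ft_force: [-0.6, -0.1, 0.7]
grip_width: 0.0005
grasp_force: 0.0
```

>>> {"op": "play_rows", "data": {"deltas": [[[0, 0, 0.002, 0, 0, 0, 1], [0, 0, 0.003, 0, 0, 0, 1], [0, 0, 0.003, 0, 0, 0, 1]]]}}

```text
time_s: 9.05
ee_pos: [0.3999, 0.2006, -0.0288]
orientation: [-0.461, -3.107, 0.0]
ft_force: [-0.0, -0.5, 0.4]
grip_width: 0.0002
grasp_force: 0.0
```

>>> {"op": "play_rows", "data": {"deltas": [[[0, 0, 0.002, 0, 0, 0, 1], [0, 0, 0.003, 0, 0, 0, 1], [0, 0, 0.003, 0, 0, 0, 1]]]}}

```text
time_s: 9.35
ee_pos: [0.3999, 0.2006, -0.0318]
orientation: [-0.461, -3.107, 0.0]
ft_force: [-0.5, -0.8, 0.1]
grip_width: 0.0004
grasp_force: 0.0
```

Run:
```python
from cell import r
import cv2,numpy as np
from fit import *
E=np.load('cams.npz');t=r.get_obs()['ee_pos']
a=r.camera('scene')['pixels'][:,:,::-1].astype(int);np.save('pics/touch2.npy',a)
for z in(t[2],0,.01,.02): print(z,proj([[t[0],t[1],z]],*CAM['scene'],E['scene']))
g=a.mean(2)
print('cols 255..305')
for y in range(248,286):print(y,''.join('#' if v<70 else '+' if v<110 else '.' for v in g[y,255:305]))
```

```text
-0.0317856385701527 [[276.46046735 279.36279156]]
0 [[277.11371432 272.38128065]]
0.01 [[277.32526624 270.12034086]]
0.02 [[277.53981285 267.82739559]]
cols 255..305
248 ........++#########+++##################+++.......
249 .......+####++######+++####################.......
250 ......++###+..+############################+......
251 ......+###.....+###########################+......
252 .....+###.....++###########################+......
253 ....+###.....++#################++++########......
254 ..++###.....++#################+..+++#######......
255 ++####.....+###################+...++#####++......
256 ++###+....+#######+###########+....++####.........
257 +###+....+####################+...+++###........+.
258 +##++...+###########+#########+++..+##+...........
259 +++++...+++.+#################+++...++............
260 +++++...+....##############+#####.................
261 +++++........+#############++####.................
262 ++++++++......+#############+####.................
263 ++++++++.......+######+++########.................
264 +++++++++.....++#####+...+######+.................
[... 455 characters left out ...]
++++###+..+####.........................
274 ###++++++++++###.....+##+.........................
275 ####++++++++###+..................................
276 ######+++++###....................................
277 #######+++###+....................................
278 +############.....................................
279 ..+##########.....................................
280 ...+#########.....................................
281 ....+########.....................................
282 ......+######.....................................
283 .......+#####.....................................
284 ........+###+.....................................
285 ..........##......................................
```

>>> {"op": "play_rows", "data": {"deltas": [[[0, 0, 0.001, 0, 0, 0, 1], [0, 0, 0.002, 0, 0, 0, 1], [0, 0, 0.002, 0, 0, 0, 1]]]}}

```text
time_s: 9.7
ee_pos: [0.3999, 0.2006, -0.0337]
orientation: [-0.461, -3.107, 0.0]
ft_force: [-0.3, -0.3, -0.4]
grip_width: 0.0002
grasp_force: 0.0
```

>>> {"op": "play_rows", "data": {"deltas": [[[0, 0, 0.001, 0, 0, 0, 1], [0, 0, 0.002, 0, 0, 0, 1], [0, 0, 0.002, 0, 0, 0, 1]]]}}

```text
time_s: 10.0
ee_pos: [0.3999, 0.2006, -0.0357]
orientation: [-0.462, -3.107, 0.0]
ft_force: [0.2, 0.8, 0.7]
grip_width: 0.0005
grasp_force: 0.0
```

>>> {"op": "play_rows", "data": {"deltas": [[[0, 0, 0.001, 0, 0, 0, 1], [0, 0, 0.002, 0, 0, 0, 1], [0, 0, 0.002, 0, 0, 0, 1]]]}}

```text
time_s: 10.3
ee_pos: [0.3999, 0.2006, -0.0378]
orientation: [-0.462, -3.107, 0.0]
ft_force: [0.0, 0.5, -0.5]
grip_width: 0.0003
grasp_force: 0.0
```

>>> {"op": "play_rows", "data": {"deltas": [[[0, 0, 0.001, 0, 0, 0, 1], [0, 0, 0.002, 0, 0, 0, 1], [0, 0, 0.002, 0, 0, 0, 1]]]}}

```text
time_s: 10.6
ee_pos: [0.4002, 0.2007, -0.0394]
orientation: [0.461, 3.107, 0.0]
ft_force: [-0.7, -0.0, 1.8]
grip_width: 0.0008
grasp_force: 1.3
```

>>> {"op": "play_rows", "data": {"deltas": [[[0, 0, 0.001, 0, 0, 0, 1], [0, 0, 0.002, 0, 0, 0, 1], [0, 0, 0.002, 0, 0, 0, 1]]]}}

```text
time_s: 10.9
ee_pos: [0.4002, 0.2007, -0.0395]
orientation: [-0.461, -3.107, 0.001]
ft_force: [-7.9, -4.0, 24.6]
grip_width: 0.0002
grasp_force: 12.0
```

Run:
```python
from cell import r
import numpy as np
o=r.get_obs();print(o['ee_pos'],o['ft_force'])
g=r.camera('scene')['pixels'].astype(int).mean(2)
for y in range(266,290):print(y,''.join('#' if v<70 else '+' if v<110 else '.' for v in g[y,255:305]))
```

```text
[ 0.40019967  0.20068157 -0.03946862] [-7.89437519 -4.00907652 24.62628432]
266 ++++++++......++#####+..+#######+.................
267 ++++++++++....+#####+...++#####+..................
268 ++++++++++++++#####++...++####....................
269 ++++++++++++++####++...+++###.....................
270 ++++++++++++++###++...+++###+.....................
271 +++++++++++++++++....+######......................
272 +++++++++++++++++...+######.......................
273 +++++++++++++++++..+######+.......................
274 #++++++++++++++#+..+#####+........................
275 ##+++++++.++++##+...+###+.........................
276 ##+++++++.+++###......++..........................
277 ####++++++++##++..................................
278 #####++++++##+....................................
279 #######+++###.....................................
280 +############.....................................
281 ..+##########.....................................
282 ...+########+.....................................
283 ....+#######+.....................................
284 .....+######+.....................................
285 .......+####+.....................................
286 ........+###+.....................................
287 .........+#+......................................
288 ..................................................
289 ..................................................
```

Run:
```python
import numpy as np
from fit import *
E=np.load('cams.npz')['scene'];c=(*CAM['scene'],E)
yd=np.array([.292,.956,0]);xd=np.array([-.956,.292,0])
for z in(.064,.045,.024):
  for L in(.0935,):
    print(z,[np.round(proj([np.array([.4,.2006,z])+L*yd+s*.0375*xd],*c)[0],1).tolist() for s in(1,-1)])
```

```text
0.064 [[264.3, 292.4], [239.9, 272.8]]
0.045 [[264.1, 296.8], [240.0, 277.3]]
0.024 [[263.8, 301.6], [240.1, 282.2]]
```

>>> {"op": "play_rows", "data": {"deltas": [[[0, 0, -0.02, 0, 0, 0, 1], [0, 0, -0.06, 0, 0, 0, 0.7], [0, 0, -0.1, 0, 0, 0, 0.6], [0, 0, -0.1, 0, 0, 0, 0.6]]]}}

```text
time_s: 11.35
ee_pos: [0.4048, 0.2027, 0.0639]
orientation: [0.46, 3.098, 0.009]
ft_force: [1.0, 0.5, 0.4]
grip_width: 0.0224
grasp_force: 0.0
```

```bash
python3 h.py .52 .1255 .06 73
python3 - <<'E'
import numpy as np
from fit import *
E=np.load('cams.npz')['scene'];c=(*CAM['scene'],E)
yd=np.array([.292,.956,0]);xd=np.array([-.956,.292,0])
for T in(.01,.0175):print(T,[[a,b,np.round(proj([np.array([.4,.2006,0])+a*T*yd+b*.009*xd],*c)[0],1).tolist()] for a in(1,-1) for b in(1,-1)])
E
```

```text
t 11.35 ee [0.4048 0.2027 0.0639] w 0.0224 F [1.  0.5 0.4] q [ 0.41 -0.04  2.21  0.    0.96 -0.87]
d [-0.1326 -0.0404  0.0048] rot [0.42 0.49 0.1 ]
0.01 [[1, 1, [277.2, 277.0]], [1, -1, [271.7, 272.8]], [-1, 1, [282.4, 272.0]], [-1, -1, [276.9, 267.8]]]
0.0175 [[1, 1, [275.3, 278.9]], [1, -1, [269.7, 274.7]], [-1, 1, [284.3, 270.1]], [-1, -1, [278.8, 266.0]]]
```

The worktop contact came at reported z = -0.0394, so the tips are really 39.4 mm higher than reported. The xy position agrees with the image to about 1 px, so I'll use true z = reported + 0.0394 and return to the tab.

>>> {"op": "play_rows", "data": {"deltas": [[[-0.03, -0.009, 0.001, 0, 0, 0, 0.55], [-0.065, -0.02, 0.002, 0, 0, 0, 0.5], [-0.1, -0.03, 0.003, 0, 0, 0, 0.5], [-0.133, -0.04, 0.005, 0, 0, 0, 0.5], [-0.133, -0.04, 0.005, 0, 0, 0, 0.5], [-0.133, -0.04, 0.005, 0, 0, 0, 0.5]]]}}

```text
time_s: 11.95
ee_pos: [0.5149, 0.1232, 0.0521]
orientation: [-0.464, -3.105, 0.001]
ft_force: [-0.0, -0.0, -0.2]
grip_width: 0.0441
grasp_force: 0.0
```

```bash
python3 h.py .5202 .1255 -.0035 73
```

```text
t 11.95 ee [0.5149 0.1232 0.0521] w 0.0441 F [-0.  -0.  -0.2] q [ 0.19  0.13  2.05  0.    0.96 -1.09]
d [-0.0045  0.0038  0.0556] rot [-0.05 -0.13  0.01]
```

>>> {"op": "play_rows", "data": {"deltas": [[[-0.0045, 0.004, 0.005, 0, 0, 0, 0.5], [-0.0045, 0.004, 0.015, 0, 0, 0, 0.5], [-0.0045, 0.004, 0.03, 0, 0, 0, 0.5], [-0.0045, 0.004, 0.045, 0, 0, 0, 0.5], [-0.0045, 0.004, 0.0555, 0, 0, 0, 0.5], [-0.0045, 0.004, 0.0555, 0, 0, 0, 0.6], [-0.0045, 0.004, 0.0555, 0, 0, 0, 0.7], [-0.0045, 0.004, 0.0555, 0, 0, 0, 0.8]]]}}

```text
time_s: 12.75
ee_pos: [0.5217, 0.1263, -0.0017]
orientation: [0.461, 3.107, 0.0]
ft_force: [-0.5, -0.1, 0.6]
grip_width: 0.0219
grasp_force: 0.0
```

```bash
python3 h.py .5202 .1255 -.0035 73
```

```text
t 12.75 ee [ 0.5217  0.1263 -0.0017] w 0.0219 F [-0.5 -0.1  0.6] q [ 0.19  0.22  2.07 -0.    0.85 -1.08]
d [ 0.0012 -0.0012  0.0018] rot [0.02 0.05 0.1 ]
```

>>> {"op": "play_rows", "data": {"deltas": [[[0.001, -0.001, 0.001, 0, 0, 0, 0.85], [0.001, -0.001, 0.001, 0, 0, 0, 0.92], [0.001, -0.001, 0.001, 0, 0, 0, 1], [0.001, -0.001, 0.001, 0, 0, 0, 1], [0.001, -0.001, 0.001, 0, 0, 0, 1]]]}}

```text
time_s: 13.25
ee_pos: [0.5203, 0.1254, -0.0025]
orientation: [0.461, 3.107, -0.0]
ft_force: [-0.9, -1.9, 3.2]
grip_width: 0.0087
grasp_force: 29.9
```

>>> {"op": "play_rows", "data": {"deltas": [[[0, 0, -0.008, 0, 0, 0, 1], [0, 0, -0.025, 0, 0, 0, 1], [0, 0, -0.045, 0, 0, 0, 1], [-0.004, -0.012, -0.055, 0, 0, 0, 1], [-0.012, -0.04, -0.055, 0, 0, 0, 1], [-0.024, -0.075, -0.055, 0, 0, 0, 1], [-0.036, -0.11, -0.055, 0, 0, 0, 1], [-0.048, -0.15, -0.055, 0, 0, 0, 1], [-0.057, -0.178, -0.055, 0, 0, 0, 1], [-0.059, -0.1855, -0.055, 0, 0, 0, 1]]]}}

```text
time_s: 14.25
ee_pos: [0.5222, -0.0722, 0.0519]
orientation: [0.467, 3.106, -0.001]
ft_force: [0.1, 0.3, -0.5]
grip_width: 0.0085
grasp_force: 29.9
```

>>> {"op": "play_rows", "data": {"deltas": [[[0, 0, 0, 0, 0, 0, 1], [0, 0, 0, 0, 0, 0, 1]]]}}

```text
time_s: 14.45
ee_pos: [0.5221, -0.0685, 0.0517]
orientation: [-0.462, -3.107, -0.001]
ft_force: [0.4, 1.2, -1.2]
grip_width: 0.0086
grasp_force: 29.9
```

```bash
python3 h.py .5226 -.0692 .0085 73
python3 - <<'E'
from cell import r
import cv2,numpy as np
for n in('top','scene'):
    np.save(f'pics/{n}1.npy',r.camera(n)['pixels'][:,:,::-1])
a=np.load('pics/top1.npy')[185:245,270:345];b=np.load('pics/scene1.npy')[145:205,250:325]
cv2.imwrite('pics/p1.png',np.hstack([cv2.resize(i,(400,320),interpolation=cv2.INTER_CUBIC) for i in(a,b)]))
E
```

```text
t 14.45 ee [ 0.5221 -0.0685  0.0517] w 0.0086 F [ 0.4  1.2 -1.2] q [-0.18  0.13  2.06  0.    0.96 -1.45]
d [-0.0007 -0.0005  0.0432] rot [ 0.03 -0.04  0.08]
```

>>> {"op": "play_rows", "data": {"deltas": [[[-0.0005, -0.0005, 0.008, 0, 0, 0, 1], [-0.0005, -0.0005, 0.018, 0, 0, 0, 1], [-0.0005, -0.0005, 0.027, 0, 0, 0, 1], [-0.0005, -0.0005, 0.034, 0, 0, 0, 1], [-0.0005, -0.0005, 0.038, 0, 0, 0, 1], [-0.0005, -0.0005, 0.04, 0, 0, 0, 1], [-0.0005, -0.0005, 0.0415, 0, 0, 0, 1], [-0.0005, -0.0005, 0.0425, 0, 0, 0, 1], [-0.0005, -0.0005, 0.0425, 0, 0, 0, 1]]]}}

```text
time_s: 15.45
ee_pos: [0.523, -0.0698, 0.0096]
orientation: [0.462, 3.107, -0.0]
ft_force: [0.5, -0.6, -0.6]
grip_width: 0.0085
grasp_force: 29.9
```

```bash
python3 h.py .5226 -.0692 .0085 73
```

```text
t 15.45 ee [ 0.523  -0.0698  0.0096] w 0.0085 F [ 0.5 -0.6 -0.6] q [-0.18  0.19  2.08 -0.    0.87 -1.46]
d [0.0006 0.0005 0.0011] rot [0.   0.03 0.1 ]
```

>>> {"op": "play_rows", "data": {"deltas": [[[0, 0, 0.0005, 0, 0, 0, 1], [0, 0, 0.001, 0, 0, 0, 1], [0, 0, 0.001, 0, 0, 0, 1]]]}}

```text
time_s: 15.75
ee_pos: [0.5232, -0.0697, 0.009]
orientation: [0.462, 3.107, 0.0]
ft_force: [-0.7, 1.0, 3.5]
grip_width: 0.0089
grasp_force: 29.9
```

>>> {"op": "play_rows", "data": {"deltas": [[[0, 0, 0.0005, 0, 0, 0, 1], [0, 0, 0.001, 0, 0, 0, 1], [0, 0, 0.001, 0, 0, 0, 1]]]}}

```text
time_s: 16.05
ee_pos: [0.5234, -0.0696, 0.0089]
orientation: [0.461, 3.107, 0.0]
ft_force: [-3.0, 1.4, 9.5]
grip_width: 0.009
grasp_force: 29.9
```

>>> {"op": "play_rows", "data": {"deltas": [[[0, 0, -0.001, 0, 0, 0, 1], [0, 0, -0.0012, 0, 0, 0, 0.9], [0, 0, -0.0012, 0, 0, 0, 0.8], [0, 0, -0.0012, 0, 0, 0, 0.7], [0, 0, -0.0012, 0, 0, 0, 0.6], [0, 0, -0.0012, 0, 0, 0, 0.6], [0, 0, -0.015, 0, 0, 0, 0.6], [0, 0, -0.04, 0, 0, 0, 0.6], [0, 0, -0.06, 0, 0, 0, 0.6], [0, 0, -0.06, 0, 0, 0, 0.6]]]}}

```text
time_s: 17.05
ee_pos: [0.5261, -0.0703, 0.0715]
orientation: [0.46, 3.1, -0.0]
ft_force: [1.2, 0.4, 1.5]
grip_width: 0.0352
grasp_force: 0.0
```

```bash
python3 h.py .4855 .2904 .06 74
```

```text
t 17.05 ee [ 0.5261 -0.0703  0.0715] w 0.0352 F [1.2 0.4 1.5] q [-0.18  0.1   2.04 -0.    0.99 -1.46]
d [0.1437 0.3333 0.0107] rot [ 0.04  0.42 -0.89]
```

Run:
```python
import numpy as np
from fit import *
E=np.load('cams.npz')
s=np.load('pics/scene0.npy').astype(int).min(2);t=np.load('pics/top0.npy').astype(int).min(2)
print('scene cols 222..243');
for y in range(268,292):print(y,' '.join('%3d'%v for v in s[y,222:244]))
print('top cols 146..164')
for y in range(208,238):print(y,' '.join('%3d'%v for v in t[y,146:165]))
for th in(-98,-106,-114):
  for n in CAM:
    a=np.radians(th);b,tab=solids('S',.4955,.3237,a,0)
    print(th,n,np.round(proj(tab[[6,13,7,8,9,10]],*CAM[n],E[n]),1).tolist())
```

```text
scene cols 222..243
268 230 231 210 167 139 132 145 153 152 136 122 152 187 196 199 212 224 221 208 207 217 228
269 230 232 220 195 166 147 144 137 134 126 130 180 212 214 208 218 229 219 200 208 220 230
270 218 230 226 209 177 144 133 136 155 154 151 197 225 228 220 218 220 209 201 216 224 229
271 187 216 221 202 167 144 151 179 195 185 177 204 226 225 209 200 203 205 210 223 226 223
272 148 183 200 187 170 185 225 243 241 224 202 201 207 202 172 169 193 207 217 228 225 205
273 131 154 176 182 195 235 252 255 254 248 226 184 169 157 139 153 187 210 226 231 220 187
274 148 159 179 189 207 240 254 255 255 254 244 191 139 134 140 164 198 222 233 231 200 153
275 169 179 191 197 193 215 244 254 255 255 253 229 163 144 159 183 213 232 232 211 164 118
276 163 182 197 198 180 177 209 242 253 254 253 243 193 147 144 170 208 229 223 188 149 129
277 137 164 189 190 175 166 172 207 240 249 249 242 198 137 119 144 188 210 204 187 182 190
278 136 155 166 171 166 164 165 176 206 233 237 231 192 138 121 145 180 192 198 202 218 230
279 198 200 181 173 168 164 163 164 175 196 210 204 176 153 158 168 
[... 3485 characters left out ...]
 221 206 213 221 218 152 133 150 164 163 145 109 146 165 180
-98 top [[148.5, 220.4], [152.1, 220.9], [154.8, 227.3], [156.4, 217.9], [152.1, 226.1], [153.7, 216.5]]
-98 scene [[226.0, 273.7], [228.3, 270.9], [233.0, 284.2], [224.9, 279.3], [232.6, 275.8], [224.3, 270.9]]
-106 top [[148.1, 222.1], [151.6, 223.1], [153.7, 229.2], [156.5, 220.1], [150.9, 228.1], [153.9, 218.8]]
-106 scene [[227.4, 274.7], [230.1, 272.2], [234.3, 285.9], [227.1, 280.0], [234.0, 277.5], [226.5, 271.7]]
-114 top [[147.5, 223.7], [150.8, 225.2], [152.3, 231.0], [156.3, 222.4], [149.5, 230.0], [153.7, 221.1]]
-114 scene [[228.6, 275.8], [231.7, 273.6], [235.4, 287.7], [229.1, 281.0], [235.1, 279.4], [228.6, 272.6]]
```

>>> {"op": "play_rows", "data": {"deltas": [[[0.018, 0.042, 0.001, 0, 0, 0, 0.65], [0.036, 0.084, 0.002, 0, 0, 0, 0.7], [0.054, 0.126, 0.004, 0, 0, 0, 0.7], [0.072, 0.168, 0.006, 0, 0, 0, 0.7], [0.09, 0.21, 0.008, 0, 0, 0, 0.7], [0.108, 0.252, 0.01, 0, 0, 0, 0.7], [0.126, 0.294, 0.01, 0, 0, 1, 0.7], [0.14, 0.325, 0.01, 0, 0, 1, 0.7], [0.144, 0.333, 0.01, 0, 0, 1, 0.7], [0.144, 0.333, 0.01, 0, 0, 1, 0.7]]]}}

```text
time_s: 18.05
ee_pos: [0.4811, 0.2915, 0.0568]
orientation: [-0.484, -3.103, 0.001]
ft_force: [-0.7, -0.1, -0.4]
grip_width: 0.0265
grasp_force: 0.0
```

>>> {"op": "play_rows", "data": {"deltas": [[[0, 0, 0, 0, 0, 0, 0.7], [0, 0, 0, 0, 0, 0, 0.7]]]}}

```text
time_s: 18.25
ee_pos: [0.4818, 0.2892, 0.0571]
orientation: [-0.491, -3.103, 0.001]
ft_force: [-0.8, -0.9, 0.2]
grip_width: 0.0264
grasp_force: 0.0
```

```bash
python3 h.py .4848 .2909 -.002 72;  python3 - <<'E'
import numpy as np
from cell import r
from fit import *
E=np.load('cams.npz')
# medium in nest check, top & scene
for n,c0 in(('top',(311,214)),('scene',(287,174))):
    a=r.camera(n)['pixels'][:,:,::-1];np.save(f'pics/{n}2.npy',a)
    l,st,c,m=mask(a,'M');i=1+np.argsort(-st[1:,4])[:2];print(n,st[i].tolist(),c[i].round(1).tolist())
    l,st,c,m=mask(a,'L');i=1+np.argsort(-st[1:,4])[:2];print(n,st[i].tolist(),c[i].round(1).tolist())
    w=(c0[0]-32,c0[1]-34,64,68);mm=mask(a,'M')[3];q=np.zeros(mm.shape);q[w[1]:w[1]+68,w[0]:w[0]+64]=mm[w[1]:w[1]+68,w[0]:w[0]+64]
    x,f=fit('M',[q],[(*CAM[n],E[n])],[w],(.51,-.112,np.radians(73)),.011);print(n,'fitM',x[:2].round(4),np.degrees(x[2]).round(1),round(f,1),q.sum())
E
```

```text
t 18.25 ee [0.4818 0.2892 0.0571] w 0.0264 F [-0.8 -0.9  0.2] q [ 0.5   0.18  1.98 -0.    0.98 -0.76]
d [-0.0024  0.0026  0.0591] rot [-0.05 -0.02  0.02]
top [[174, 298, 338, 86, 16956], [62, 301, 54, 83, 2086]] [[369.7, 340.8], [92.2, 354.3]]
top [[290, 192, 45, 45, 482], [29, 272, 18, 18, 155]] [[312.8, 216.0], [37.7, 280.1]]
top fitM [ 0.511  -0.1106] 71.2 60.9 996.0
scene [[296, 106, 216, 278, 15352], [446, 346, 66, 38, 1647]] [[399.3, 225.1], [484.7, 368.8]]
scene [[151, 132, 19, 36, 467], [484, 214, 28, 30, 260]] [[159.4, 148.7], [497.4, 226.7]]
scene fitM [ 0.5094 -0.1109] 105.7 74.7 512.0
```

>>> {"op": "play_rows", "data": {"deltas": [[[-0.0025, 0.0025, 0.004, 0, 0, 0, 0.7], [-0.0025, 0.0025, 0.015, 0, 0, 0, 0.7], [-0.0025, 0.0025, 0.03, 0, 0, 0, 0.7], [-0.0025, 0.0025, 0.044, 0, 0, 0, 0.7], [-0.0025, 0.0025, 0.054, 0, 0, 0, 0.7], [-0.0025, 0.0025, 0.058, 0, 0, 0, 0.7], [-0.0025, 0.0025, 0.058, 0, 0, 0, 0.7], [-0.0025, 0.0025, 0.058, 0, 0, 0, 0.7]]]}}

```text
time_s: 19.15
ee_pos: [0.4851, 0.2926, -0.0005]
orientation: [0.488, 3.103, 0.0]
ft_force: [1.3, -0.7, -0.4]
grip_width: 0.0263
grasp_force: 0.0
```

```bash
python3 h.py .4848 .2909 -.002 72;  python3 - <<'E'
import numpy as np,cv2
from cell import r
a=[]
for n,x,y in(('top',115,195),('scene',192,250)):
    i=r.camera(n)['pixels'][:,:,::-1];a.append(cv2.resize(i[y:y+60,x:x+60],(400,400),interpolation=cv2.INTER_CUBIC))
cv2.imwrite('pics/s1.png',np.hstack(a))
E
```

```text
t 19.15 ee [ 0.4851  0.2926 -0.0005] w 0.0263 F [ 1.3 -0.7 -0.4] q [ 0.5   0.27  2.01  0.    0.87 -0.76]
d [-0.0002 -0.0017  0.0015] rot [0.01 0.01 0.11]
```

View pics/s1.png

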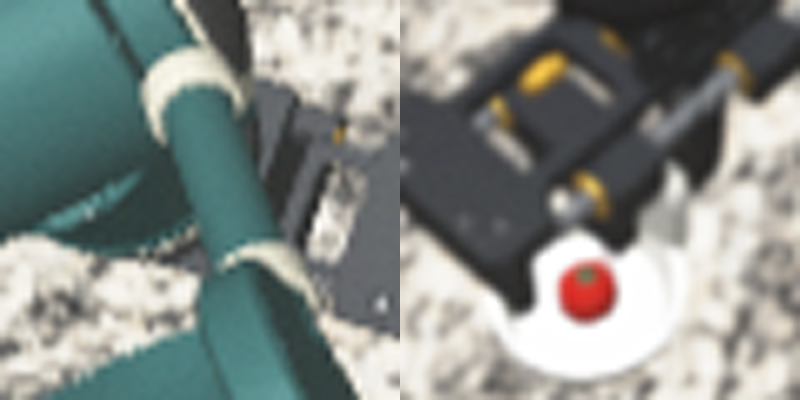

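s1: the tab at (672,200) is between the inner finger (615,245) and the outer finger (705,190), and the tomato at (587,291) is clear and central. I'll make a small correction and close slowly.

>>> {"op": "play_rows", "data": {"deltas": [[[0.001, -0.002, 0.001, 0, 0, 0, 0.7], [0.001, -0.002, 0.001, 0, 0, 0, 0.72], [0.001, -0.002, 0.001, 0, 0, 0, 0.75], [0.001, -0.002, 0.001, 0, 0, 0, 0.78], [0.001, -0.002, 0.001, 0, 0, 0, 0.81], [0.001, -0.002, 0.001, 0, 0, 0, 0.83], [0.001, -0.002, 0.001, 0, 0, 0, 0.85], [0.001, -0.002, 0.001, 0, 0, 0, 0.87], [0.001, -0.002, 0.001, 0, 0, 0, 0.89], [0.001, -0.002, 0.001, 0, 0, 0, 0.91]]]}}

```text
time_s: 20.25
ee_pos: [0.4833, 0.2908, -0.0016]
orientation: [-0.489, -3.103, 0.0]
ft_force: [-0.7, 0.5, 0.7]
grip_width: 0.0087
grasp_force: 30.0
```

>>> {"op": "play_rows", "data": {"deltas": [[[0, 0, 0, 0, 0, 0, 0.94], [0, 0, 0, 0, 0, 0, 0.97], [0, 0, 0, 0, 0, 0, 1], [0, 0, 0, 0, 0, 0, 1], [0, 0, 0, 0, 0, 0, 1]]]}}

```text
time_s: 20.75
ee_pos: [0.4834, 0.2908, -0.0016]
orientation: [-0.489, -3.103, -0.0]
ft_force: [-0.6, 0.3, 0.1]
grip_width: 0.0088
grasp_force: 30.0
```

```bash
cat > tom.py <<'E'
import sys
from cell import r
from fit import *
E=np.load('cams.npz')
def tom(z):
    for n in CAM:
        a=r.camera(n)['pixels'].astype(int);m=((a[...,0]-a[...,1]>70)&(a[...,0]-a[...,2]>70)&(a[...,1]<70)).astype(np.uint8)
        k,l,st,c=cv2.connectedComponentsWithStats(m)
        for i in range(1,k):
            if 20<st[i,4]<150 and abs(st[i,2]-st[i,3])<4:
                print(n,c[i].round(1),st[i,4],back(*c[i],z,(*CAM[n],E[n])).round(4))
tom(float(sys.argv[1]))
E
python3 h.py .4848 .2909 -.002 72; python3 tom.py .019
```

```text
t 20.75 ee [ 0.4834  0.2908 -0.0016] w 0.0088 F [-0.6  0.3  0.1] q [ 0.5   0.26  2.01  0.    0.87 -0.76]
d [-0.0013  0.0005  0.0004] rot [ 0.  -0.   0.1]
top [172.2 121.2] 21 [0.7567 0.248  0.019 ]
scene [220.1 294.3] 33 [0.4918 0.3255 0.019 ]
```

>>> {"op": "play_rows", "data": {"deltas": [[[0, 0, -0.001, 0, 0, 0, 1], [0, 0, -0.004, 0, 0, 0, 1], [0, 0, -0.009, 0, 0, 0, 1], [0, 0, -0.016, 0, 0, 0, 1], [0, 0, -0.025, 0, 0, 0, 1], [0, 0, -0.035, 0, 0, 0, 1], [0, 0, -0.045, 0, 0, 0, 1], [0, 0, -0.056, 0, 0, 0, 1], [0, 0, -0.066, 0, 0, 0, 1], [0, 0, -0.075, 0, 0, 0, 1]]]}}

```text
time_s: 21.85
ee_pos: [0.4836, 0.2909, 0.0746]
orientation: [0.489, 3.103, 0.001]
ft_force: [0.5, 0.3, -0.5]
grip_width: 0.0089
grasp_force: 30.0
```

>>> {"op": "play_rows", "data": {"deltas": [[[0, 0, -0.008, 0, 0, 0, 1], [0, 0, -0.014, 0, 0, 0, 1], [0, 0, -0.018, 0, 0, 0, 1], [0, 0, -0.02, 0, 0, 0, 1], [0, 0, -0.02, 0, 0, 0, 1], [0, 0, -0.02, 0, 0, 0, 1]]]}}

```text
time_s: 22.45
ee_pos: [0.4831, 0.2906, 0.093]
orientation: [-0.489, -3.103, 0.001]
ft_force: [1.2, -0.5, -0.4]
grip_width: 0.0089
grasp_force: 30.0
```

```bash
python3 h.py .5005 -.1446 .0149 72; python3 tom.py .114
```

```text
t 22.45 ee [0.4831 0.2906 0.093 ] w 0.0089 F [ 1.2 -0.5 -0.4] q [ 0.5   0.15  1.95 -0.    1.05 -0.76]
d [-0.1503 -0.4088  0.0783] rot [-0.03 -0.03  0.11]
scene [218.3 271.4] 41 [0.4913 0.3252 0.114 ]
```

>>> {"op": "play_rows", "data": {"deltas": [[[-0.0003, -0.0009, 0, 0, 0, 0, 1], [-0.0014, -0.0038, 0, 0, 0, 0, 1], [-0.0031, -0.0084, 0, 0, 0, 0, 1], [-0.0055, -0.015, 0, 0, 0, 0, 1], [-0.0086, -0.0235, 0, 0, 0, 0, 1], [-0.0125, -0.034, 0, 0, 0, 0, 1], [-0.0166, -0.045, 0, 0, 0, 0, 1], [-0.0208, -0.0563, 0, 0, 0, 0, 1], [-0.0249, -0.0675, 0, 0, 0, 0, 1], [-0.029, -0.0788, 0, 0, 0, 0, 1]]]}}

```text
time_s: 23.55
ee_pos: [0.4868, 0.2057, 0.0934]
orientation: [0.489, 3.103, -0.0]
ft_force: [-0.2, -0.0, -0.3]
grip_width: 0.0091
grasp_force: 30.0
```

>>> {"op": "play_rows", "data": {"deltas": [[[-0.0042, -0.0113, 0, 0, 0, 0, 1], [-0.0083, -0.0225, 0, 0, 0, 0, 1], [-0.0125, -0.0338, 0, 0, 0, 0, 1], [-0.0166, -0.045, 0, 0, 0, 0, 1], [-0.0207, -0.0563, 0, 0, 0, 0, 1], [-0.0249, -0.0675, 0, 0, 0, 0, 1], [-0.029, -0.0788, 0, 0, 0, 0, 1], [-0.0332, -0.09, 0, 0, 0, 0, 1], [-0.0373, -0.1013, 0, 0, 0, 0, 1], [-0.0415, -0.1125, 0, 0, 0, 0, 1]]]}}

```text
time_s: 24.55
ee_pos: [0.4917, 0.0861, 0.0934]
orientation: [0.489, 3.103, 0.0]
ft_force: [-1.2, -0.5, -1.5]
grip_width: 0.0086
grasp_force: 30.0
```

>>> {"op": "play_rows", "data": {"deltas": [[[-0.0042, -0.0113, 0, 0, 0, 0, 1], [-0.0083, -0.0225, 0, 0, 0, 0, 1], [-0.0125, -0.0338, 0, 0, 0, 0, 1], [-0.0166, -0.045, 0, 0, 0, 0, 1], [-0.0207, -0.0563, 0, 0, 0, 0, 1], [-0.0249, -0.0675, 0, 0, 0, 0, 1], [-0.029, -0.0788, 0, 0, 0, 0, 1], [-0.0332, -0.09, 0, 0, 0, 0, 1], [-0.0373, -0.1013, 0, 0, 0, 0, 1], [-0.0415, -0.1125, 0, 0, 0, 0, 1]]]}}

```text
time_s: 25.55
ee_pos: [0.4966, -0.0337, 0.0934]
orientation: [0.489, 3.103, 0.0]
ft_force: [0.8, 0.4, -1.1]
grip_width: 0.0086
grasp_force: 30.0
```

>>> {"op": "play_rows", "data": {"deltas": [[[-0.0042, -0.0113, 0, 0, 0, 0, 1], [-0.0083, -0.0225, 0, 0, 0, 0, 1], [-0.0125, -0.0338, 0, 0, 0, 0, 1], [-0.0166, -0.045, 0, 0, 0, 0, 1], [-0.0207, -0.0563, 0, 0, 0, 0, 1], [-0.0242, -0.0657, 0, 0, 0, 0, 1], [-0.0273, -0.0741, 0, 0, 0, 0, 1], [-0.03, -0.0816, 0, 0, 0, 0, 1], [-0.0324, -0.088, 0, 0, 0, 0, 1], [-0.0345, -0.0937, 0, 0, 0, 0, 1]]]}}

```text
time_s: 26.55
ee_pos: [0.5006, -0.133, 0.0934]
orientation: [-0.489, -3.103, -0.0]
ft_force: [0.3, 0.5, -1.0]
grip_width: 0.009
grasp_force: 30.0
```

>>> {"op": "play_rows", "data": {"deltas": [[[-0.0014, -0.004, 0, 0, 0, 0, 1], [-0.0025, -0.007, 0, 0, 0, 0, 1], [-0.0032, -0.009, 0, 0, 0, 0, 1], [-0.0035, -0.01, 0, 0, 0, 0, 1], [-0.0035, -0.01, 0, 0, 0, 0, 1], [-0.0035, -0.01, 0, 0, 0, 0, 1]]]}}

```text
time_s: 27.15
ee_pos: [0.5009, -0.1429, 0.0934]
orientation: [-0.488, -3.103, -0.0]
ft_force: [-0.0, 0.1, -0.8]
grip_width: 0.0087
grasp_force: 30.0
```

```bash
python3 h.py .5005 -.1446 .0149 72; python3 tom.py .112
```

```text
t 27.15 ee [ 0.5009 -0.1429  0.0934] w 0.0087 F [-0.   0.1 -0.8] q [-0.33  0.07  2.04  0.    1.04 -1.58]
d [-0.0002 -0.0017  0.0785] rot [ 0.   -0.01  0.11]
top [172.3 121.3] 22 [0.7278 0.2332 0.112 ]
scene [286.1 152.1] 22 [ 0.5116 -0.1111  0.112 ]
```

>>> {"op": "play_rows", "data": {"deltas": [[[0.0001, -0.0005, 0.002, 0, 0, 0, 1], [0.0003, -0.0012, 0.006, 0, 0, 0, 1], [0.0003, -0.0019, 0.012, 0, 0, 0, 1], [0.0003, -0.0019, 0.02, 0, 0, 0, 1], [0.0003, -0.0019, 0.029, 0, 0, 0, 1], [0.0003, -0.0019, 0.038, 0, 0, 0, 1], [0.0003, -0.0019, 0.047, 0, 0, 0, 1], [0.0003, -0.0019, 0.055, 0, 0, 0, 1], [0.0003, -0.0019, 0.062, 0, 0, 0, 1], [0.0003, -0.0019, 0.067, 0, 0, 0, 1]]]}}

```text
time_s: 28.25
ee_pos: [0.4997, -0.1447, 0.0256]
orientation: [-0.488, -3.103, -0.0]
ft_force: [0.3, 0.1, -1.0]
grip_width: 0.0088
grasp_force: 30.0
```

>>> {"op": "play_rows", "data": {"deltas": [[[0, 0, 0.003, 0, 0, 0, 1], [0, 0, 0.006, 0, 0, 0, 1], [0, 0, 0.008, 0, 0, 0, 1], [0, 0, 0.009, 0, 0, 0, 1], [0, 0, 0.0095, 0, 0, 0, 1], [0, 0, 0.0095, 0, 0, 0, 1]]]}}

```text
time_s: 28.85
ee_pos: [0.5001, -0.1448, 0.0171]
orientation: [0.489, 3.103, -0.0]
ft_force: [-0.1, -1.1, -0.4]
grip_width: 0.0086
grasp_force: 30.0
```

```bash
python3 h.py .5000 -.1446 .0149 72; python3 tom.py .037
```

```text
t 28.85 ee [ 0.5001 -0.1448  0.0171] w 0.0086 F [-0.1 -1.1 -0.4] q [-0.33  0.16  2.09  0.    0.88 -1.59]
d [0.0002 0.0002 0.0022] rot [-0.    0.02  0.1 ]
top [172.5 121.1] 23 [0.7516 0.2446 0.037 ]
```

>>> {"op": "play_rows", "data": {"deltas": [[[0, 0, 0.0005, 0, 0, 0, 1], [0, 0, 0.001, 0, 0, 0, 1], [0, 0, 0.0015, 0, 0, 0, 1], [0, 0, 0.0015, 0, 0, 0, 1]]]}}

```text
time_s: 29.35
ee_pos: [0.4999, -0.1448, 0.0153]
orientation: [-0.489, -3.103, -0.0]
ft_force: [1.1, -0.3, -1.5]
grip_width: 0.0092
grasp_force: 30.0
```

>>> {"op": "play_rows", "data": {"deltas": [[[0, 0, 0.0005, 0, 0, 0, 1], [0, 0, 0.001, 0, 0, 0, 1], [0, 0, 0.001, 0, 0, 0, 1]]]}}

```text
time_s: 29.65
ee_pos: [0.5002, -0.1449, 0.0148]
orientation: [0.489, 3.103, -0.0]
ft_force: [-0.8, -0.2, 3.4]
grip_width: 0.0086
grasp_force: 30.0
```

>>> {"op": "play_rows", "data": {"deltas": [[[0, 0, -0.0005, 0, 0, 0, 1], [0, 0, -0.0005, 0, 0, 0, 0.95], [0, 0, -0.0005, 0, 0, 0, 0.88], [0, 0, -0.0005, 0, 0, 0, 0.84], [0, 0, -0.0005, 0, 0, 0, 0.8], [0, 0, -0.0005, 0, 0, 0, 0.76], [0, 0, -0.0005, 0, 0, 0, 0.72], [0, 0, -0.0005, 0, 0, 0, 0.7], [0, 0, -0.004, 0, 0, 0, 0.7], [0, 0, -0.012, 0, 0, 0, 0.7]]]}}

```text
time_s: 30.65
ee_pos: [0.4993, -0.1445, 0.0261]
orientation: [-0.488, -3.102, -0.001]
ft_force: [0.4, 0.1, -0.1]
grip_width: 0.0265
grasp_force: 0.0
```

>>> {"op": "play_rows", "data": {"deltas": [[[0, 0, -0.015, 0, 0, 0, 0.7], [0, 0, -0.035, 0, 0, 0, 0.7], [0, 0, -0.055, 0, 0, 0, 0.7], [0, 0, -0.065, 0, 0, 0, 0.7], [0, 0, -0.065, 0, 0, 0, 0.7], [0, 0, -0.065, 0, 0, 0, 0.7]]]}}

```text
time_s: 31.25
ee_pos: [0.4999, -0.1447, 0.0913]
orientation: [0.489, 3.103, -0.0]
ft_force: [0.4, 1.2, -0.4]
grip_width: 0.0264
grasp_force: 0.0
```

```bash
python3 h.py .4555 -.1245 .075 13.2; python3 tom.py .035
```

```text
t 31.25 ee [ 0.4999 -0.1447  0.0913] w 0.0264 F [ 0.4  1.2 -0.4] q [-0.33  0.07  2.04  0.    1.03 -1.59]
d [0.0485 0.0056 0.0163] rot [ 0.   0.  58.9]
top [172.3 121.3] 24 [0.7515 0.2453 0.035 ]
```

>>> {"op": "play_rows", "data": {"deltas": [[[0.006, 0.001, 0, 0, 0, 7, 0.65], [0.012, 0.002, 0, 0, 0, 15, 0.65], [0.018, 0.002, 0.004, 0, 0, 23, 0.65], [0.024, 0.003, 0.008, 0, 0, 31, 0.65], [0.03, 0.004, 0.012, 0, 0, 39, 0.65], [0.036, 0.004, 0.016, 0, 0, 46, 0.65], [0.042, 0.005, 0.016, 0, 0, 53, 0.65], [0.0485, 0.0055, 0.016, 0, 0, 58.9, 0.65], [0.0485, 0.0055, 0.016, 0, 0, 58.9, 0.65], [0.0485, 0.0055, 0.016, 0, 0, 58.9, 0.65]]]}}

```text
time_s: 32.35
ee_pos: [0.4551, -0.1245, 0.0747]
orientation: [-1.948, -2.464, 0.001]
ft_force: [0.4, 0.5, -1.0]
grip_width: 0.0306
grasp_force: 0.0
```

```bash
python3 h.py .4556 -.1245 .007 13.2; python3 tom.py .035
python3 - <<'E'
import numpy as np,cv2
from cell import r
from fit import *
E=np.load('cams.npz');a=[]
for n,x,y in(('top',280,185),('scene',256,145)):
    i=np.ascontiguousarray(r.camera(n)['pixels'][:,:,::-1]);i=cv2.resize(i[y:y+60,x:x+60],(400,400),interpolation=cv2.INTER_CUBIC)
    for k,p,z in(('L',(.5096,-.1118,np.radians(193.2)),.006),('M',(.5102,-.1118,np.radians(73)),.011),('S',(.5102,-.1118,np.radians(-108)),.016)):
        b,t=solids(k,*p,z)
        for Q,c in((b[60:],(0,255,0)),(t,(255,0,255))):
            u=(proj(Q,*CAM[n],E[n])-[x,y]+.5)*400/60-.5
            cv2.polylines(i,[cv2.convexHull(np.round(u).astype(np.int32))],True,c,1)
    a.append(i)
cv2.imwrite('pics/n1.png',np.hstack(a))
E
```

```text
t 32.35 ee [ 0.4551 -0.1245  0.0747] w 0.0306 F [ 0.4  0.5 -1. ] q [-0.32 -0.01  2.15 -0.    1.   -0.55]
d [-0.0002  0.0006  0.0677] rot [-0.06 -0.04  0.15]
top [172.3 121.1] 22 [0.752  0.2453 0.035 ]
```

View pics/n1.png

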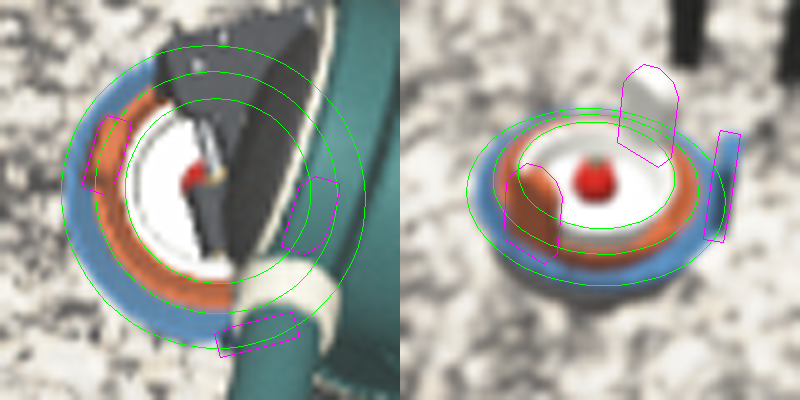

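n1: all three dishes are nested and concentric, with the tomato central at (596,182). The blue tab sits at (728,185) as predicted, and the fingers straddle it from above. Now I descend and grip.

>>> {"op": "play_rows", "data": {"deltas": [[[0, 0.0006, 0.003, 0, 0, 0, 0.65], [0, 0.0006, 0.012, 0, 0, 0, 0.65], [0, 0.0006, 0.025, 0, 0, 0, 0.65], [0, 0.0006, 0.04, 0, 0, 0, 0.65], [0, 0.0006, 0.053, 0, 0, 0, 0.65], [0, 0.0006, 0.062, 0, 0, 0, 0.65], [0, 0.0006, 0.066, 0, 0, 0, 0.65], [0, 0.0006, 0.066, 0, 0, 0, 0.65], [0, 0.0006, 0.066, 0, 0, 0, 0.7], [0, 0.0006, 0.066, 0, 0, 0, 0.73]]]}}

```text
time_s: 33.55
ee_pos: [0.4569, -0.1247, 0.0101]
orientation: [1.951, 2.461, 0.001]
ft_force: [-0.4, 0.2, 0.6]
grip_width: 0.0238
grasp_force: 0.0
```

```bash
python3 h.py .4556 -.1245 .0086 13.2; python3 tom.py .035
```

```text
t 33.55 ee [ 0.4569 -0.1247  0.0101] w 0.0238 F [-0.4  0.2  0.6] q [-0.32  0.09  2.2   0.    0.86 -0.55]
d [ 0.0005 -0.0012  0.0015] rot [0.07 0.04 0.  ]
top [172.2 121.4] 23 [0.7512 0.2455 0.035 ]
```

>>> {"op": "play_rows", "data": {"deltas": [[[0, -0.0008, 0.001, 0, 0, 0, 0.75], [0, -0.0008, 0.001, 0, 0, 0, 0.78], [0, -0.0008, 0.001, 0, 0, 0, 0.8], [0, -0.0008, 0.001, 0, 0, 0, 0.82], [0, -0.0008, 0.001, 0, 0, 0, 0.84], [0, -0.0008, 0.001, 0, 0, 0, 0.86], [0, -0.0008, 0.001, 0, 0, 0, 0.88], [0, -0.0008, 0.001, 0, 0, 0, 0.9], [0, -0.0008, 0.001, 0, 0, 0, 0.92], [0, -0.0008, 0.001, 0, 0, 0, 0.95]]]}}

```text
time_s: 34.65
ee_pos: [0.4546, -0.1246, 0.0083]
orientation: [-1.95, -2.461, 0.001]
ft_force: [-4.2, -0.1, 3.1]
grip_width: 0.009
grasp_force: 30.0
```

>>> {"op": "play_rows", "data": {"deltas": [[[0, 0, 0, 0, 0, 0, 1], [0, 0, 0, 0, 0, 0, 1], [0, 0, 0, 0, 0, 0, 1], [0, 0, 0, 0, 0, 0, 1]]]}}

```text
time_s: 35.05
ee_pos: [0.4546, -0.1246, 0.0083]
orientation: [-1.95, -2.461, 0.001]
ft_force: [-5.7, -0.3, 4.3]
grip_width: 0.0088
grasp_force: 30.0
```

```bash
python3 h.py .4556 -.1245 .0086 13.2; python3 tom.py .035
```

```text
t 35.05 ee [ 0.4546 -0.1246  0.0083] w 0.0088 F [-5.7 -0.3  4.3] q [-0.32  0.09  2.2  -0.    0.85 -0.55]
d [-0.0002  0.001  -0.0003] rot [-0.08 -0.04  0.01]
top [172.4 121.1] 22 [0.752  0.2452 0.035 ]
```

>>> {"op": "play_rows", "data": {"deltas": [[[0, 0, -0.0005, 0, 0, 0, 1], [0, 0, -0.0015, 0, 0, 0, 1], [0, 0, -0.003, 0, 0, 0, 1], [0, 0, -0.005, 0, 0, 0, 1], [0, 0, -0.008, 0, 0, 0, 1], [0, 0, -0.012, 0, 0, 0, 1], [0, 0, -0.017, 0, 0, 0, 1], [0, 0, -0.022, 0, 0, 0, 1], [0, 0, -0.027, 0, 0, 0, 1], [0, 0, -0.032, 0, 0, 0, 1]]]}}

```text
time_s: 36.15
ee_pos: [0.4555, -0.1247, 0.041]
orientation: [1.951, 2.462, 0.0]
ft_force: [0.2, 0.6, -3.5]
grip_width: 0.0086
grasp_force: 30.0
```

>>> {"op": "play_rows", "data": {"deltas": [[[0, 0, -0.006, 0, 0, 0, 1], [0, 0, -0.012, 0, 0, 0, 1], [0, 0, -0.018, 0, 0, 0, 1], [0, 0, -0.024, 0, 0, 0, 1], [0, 0, -0.03, 0, 0, 0, 1], [0, 0, -0.036, 0, 0, 0, 1], [0, 0, -0.041, 0, 0, 0, 1], [0, 0, -0.045, 0, 0, 0, 1], [0, 0, -0.047, 0, 0, 0, 1], [0, 0, -0.048, 0, 0, 0, 1]]]}}

```text
time_s: 37.15
ee_pos: [0.4554, -0.1247, 0.0886]
orientation: [1.951, 2.462, 0.0]
ft_force: [-0.3, 0.6, -3.6]
grip_width: 0.0089
grasp_force: 30.0
```

>>> {"op": "play_rows", "data": {"deltas": [[[0, 0, 0, 0, 0, 0, 1], [0, 0, 0, 0, 0, 0, 1]]]}}

```text
time_s: 37.35
ee_pos: [0.4551, -0.1246, 0.0881]
orientation: [-1.951, -2.462, 0.0]
ft_force: [-0.6, 0.6, -3.3]
grip_width: 0.0088
grasp_force: 30.0
```

```bash
python3 h.py .4550 -.1245 .0883 13.2; python3 tom.py .114
python3 - <<'E'
from cell import r
import numpy as np
from fit import *
E=np.load('cams.npz');o=r.get_obs();print(o['moment'].round(3),o['orientation'])
a=r.camera('scene')['pixels'][:,:,::-1];m=mask(a,'L')[3]
w=(245,100,90,80);q=np.zeros(m.shape);q[100:180,245:335]=m[100:180,245:335]
u=proj([[.5090,-.1119,.086]],*CAM['scene'],E['scene'])[0];print('expected',u)
ys,xs=np.nonzero(q);print('blue bbox',xs.min(),xs.max(),ys.min(),ys.max())
b,t=solids('L',.5090,-.1119,np.radians(193.2),.086);v=proj(np.r_[b,t],*CAM['scene'],E['scene']);print('model bbox',v.min(0),v.max(0))
E
```

```text
t 37.35 ee [ 0.4551 -0.1246  0.0881] w 0.0088 F [-0.6  0.6 -3.3] q [-0.32 -0.02  2.14  0.    1.02 -0.55]
d [ 0.0001 -0.0001 -0.0002] rot [-0.02 -0.02  0.  ]
top [172.5 121.1] 23 [0.7277 0.2325 0.114 ]
scene [286.2 151.5] 24 [ 0.5115 -0.1114  0.114 ]
[-0.048  0.055  0.072] [-1.95099991e+00 -2.46169171e+00  2.78053193e-04]
expected [286.40806856 159.07492148]
blue bbox 268 310 143 167
model bbox [266.64583319 140.51813923] [309.76215477 168.64939164]
```

The nest is up, level, and weighs about 3.3 N, so now I turn it about its own axis.

>>> {"op": "play_rows", "data": {"deltas": [[[0.0005, 0, 0, 0, 0, 0.5, 1], [0.0015, 0, 0, 0, 0, 1.5, 1], [0.0029, 0.0001, 0, 0, 0, 3, 1], [0.0048, 0.0002, 0, 0, 0, 5, 1], [0.0072, 0.0005, 0, 0, 0, 7.5, 1], [0.0101, 0.0009, 0, 0, 0, 10.5, 1], [0.013, 0.0015, 0, 0, 0, 13.5, 1], [0.0158, 0.0023, 0, 0, 0, 16.5, 1], [0.0185, 0.0032, 0, 0, 0, 19.5, 1], [0.0212, 0.0042, 0, 0, 0, 22.5, 1]]]}}

```text
time_s: 38.5
ee_pos: [0.4545, -0.1028, 0.0884]
orientation: [-2.397, -2.03, -0.0]
ft_force: [0.4, 0.5, -3.5]
grip_width: 0.0091
grasp_force: 30.0
```

>>> {"op": "play_rows", "data": {"deltas": [[[0.0029, 0.0001, 0, 0, 0, 3, 1], [0.0058, 0.0003, 0, 0, 0, 6, 1], [0.0087, 0.0007, 0, 0, 0, 9, 1], [0.0115, 0.0012, 0, 0, 0, 12, 1], [0.0144, 0.0019, 0, 0, 0, 15, 1], [0.0172, 0.0027, 0, 0, 0, 18, 1], [0.0199, 0.0037, 0, 0, 0, 21, 1], [0.0226, 0.0048, 0, 0, 0, 24, 1], [0.0252, 0.0061, 0, 0, 0, 27, 1], [0.0278, 0.0074, 0, 0, 0, 30, 1]]]}}

```text
time_s: 39.5
ee_pos: [0.4664, -0.0765, 0.0884]
orientation: [-2.841, -1.34, -0.0]
ft_force: [0.2, -0.9, -3.1]
grip_width: 0.0088
grasp_force: 30.0
```

```bash
python3 h.py .5091 -.0564 .0881 -90; python3 tom.py .114
```

```text
t 39.5 ee [ 0.4664 -0.0765  0.0884] w 0.0088 F [ 0.2 -0.9 -3.1] q [-0.22 -0.02  2.14  0.    1.02  0.47]
d [0.0427 0.0201 0.0003] rot [-2.000e-02 -1.000e-02  5.051e+01]
top [172.2 121.2] 21 [0.7273 0.2331 0.114 ]
scene [287.2 151. ] 26 [ 0.5098 -0.1147  0.114 ]
```

>>> {"op": "play_rows", "data": {"deltas": [[[0.0029, 0.0001, 0, 0, 0, 3, 1], [0.0058, 0.0003, 0, 0, 0, 6, 1], [0.0087, 0.0007, 0, 0, 0, 9, 1], [0.0115, 0.0012, 0, 0, 0, 12, 1], [0.0144, 0.0019, 0, 0, 0, 15, 1], [0.0172, 0.0027, 0, 0, 0, 18, 1], [0.0199, 0.0037, 0, 0, 0, 21, 1], [0.0226, 0.0048, 0, 0, 0, 24, 1], [0.0252, 0.0061, 0, 0, 0, 27, 1], [0.0278, 0.0074, 0, 0, 0, 30, 1]]]}}

```text
time_s: 40.6
ee_pos: [0.4898, -0.0599, 0.0884]
orientation: [-3.091, -0.562, -0.0]
ft_force: [0.6, 0.6, -2.9]
grip_width: 0.0088
grasp_force: 30.0
```

>>> {"op": "play_rows", "data": {"deltas": [[[0.0029, 0.0001, 0, 0, 0, 3, 1], [0.0058, 0.0003, 0, 0, 0, 6, 1], [0.0087, 0.0007, 0, 0, 0, 9, 1], [0.0115, 0.0012, 0, 0, 0, 12, 1], [0.0139, 0.0018, 0, 0, 0, 14.5, 1], [0.0158, 0.0023, 0, 0, 0, 16.5, 1], [0.0173, 0.0028, 0, 0, 0, 18.2, 1], [0.0185, 0.0032, 0, 0, 0, 19.5, 1], [0.0193, 0.0034, 0, 0, 0, 20.3, 1], [0.0196, 0.0036, 0, 0, 0, 20.7, 1]]]}}

```text
time_s: 41.6
ee_pos: [0.5094, -0.0565, 0.0884]
orientation: [-3.142, 0.0, -0.0]
ft_force: [0.2, 0.3, -3.2]
grip_width: 0.0085
grasp_force: 30.0
```

>>> {"op": "play_rows", "data": {"deltas": [[[0, 0, 0, 0, 0, 0, 1], [0, 0, 0, 0, 0, 0, 1], [0, 0, 0, 0, 0, 0, 1], [0, 0, 0, 0, 0, 0, 1], [0, 0, 0, 0, 0, 0, 1]]]}}

```text
time_s: 42.1
ee_pos: [0.5093, -0.0565, 0.0884]
orientation: [3.142, 0.0, 0.0]
ft_force: [0.5, -0.4, -3.2]
grip_width: 0.0085
grasp_force: 30.0
```

```bash
python3 h.py .5091 -.0564 .0881 -90; python3 tom.py .114
python3 - <<'E'
from cell import r
import numpy as np
from fit import *
E=np.load('cams.npz')
for n,w in(('scene',(245,100,90,80)),('top',(270,170,90,80))):
    a=r.camera(n)['pixels'][:,:,::-1];b,t=solids('L',.5091,-.1119,np.radians(90),.086);v=proj(np.r_[b,t],*CAM[n],E[n]);print(n,'model bbox',v.min(0).round(1),v.max(0).round(1))
    for k in 'LM':
        m=mask(a,k)[3][w[1]:w[1]+w[3],w[0]:w[0]+w[2]];ys,xs=np.nonzero(m);print(k,xs.min()+w[0],xs.max()+w[0],ys.min()+w[1],ys.max()+w[1],m.sum())
E
```

```text
t 42.1 ee [ 0.5093 -0.0565  0.0884] w 0.0085 F [ 0.5 -0.4 -3.2] q [-0.16  0.06  2.06 -0.    1.03  1.41]
d [-0.0002 -0.0001  0.0003] rot [ 0.   -0.    0.01]
top [172.5 121.2] 23 [0.7273 0.2325 0.114 ]
scene model bbox [266.6 140.5] [307.2 168.8]
L 275 307 146 168 179
M 246 334 113 164 561
top model bbox [290.7 186.4] [340.6 234.9]
L 293 337 217 234 249
M 301 332 219 228 106
```

Run:
```python
from cell import r
import numpy as np
for n,x,y in(('scene',286,151),('top',315,206)):
    a=r.camera(n)['pixels'].astype(int);m=(a[...,0]-a[...,1]>60)&(a[...,0]-a[...,2]>60)&(a[...,1]<75)
    w=m[y-20:y+20,x-25:x+25];Y,X=np.nonzero(w);print(n,w.sum(),sorted(zip(X+x-25,Y+y-20))[:40])
    g=a.min(2)
    if n=='scene':
        for j in range(138,170):print(j,''.join('R' if m[j,i] else '#' if g[j,i]<50 and a[j,i].max()<80 else 'W' if g[j,i]>150 else 'B' if a[j,i,2]>a[j,i,0]+25 else 'o' if a[j,i,0]>a[j,i,2]+50 else '.' for i in range(260,315)))
```

```text
scene 16 [(np.int64(287), np.int64(151)), (np.int64(287), np.int64(152)), (np.int64(287), np.int64(153)), (np.int64(288), np.int64(151)), (np.int64(288), np.int64(152)), (np.int64(288), np.int64(153)), (np.int64(289), np.int64(149)), (np.int64(289), np.int64(150)), (np.int64(289), np.int64(151)), (np.int64(289), np.int64(152)), (np.int64(289), np.int64(153)), (np.int64(290), np.int64(149)), (np.int64(290), np.int64(150)), (np.int64(290), np.int64(151)), (np.int64(290), np.int64(152)), (np.int64(296), np.int64(161))]
138 #####...########..##########.....o##...............####
139 ####....###########...######.....##.WWWWWWWWWWWW......#
140 ........#o.##########..####.........WWWWWWWWWWWWW......
141 ...........#########...###.......WWWWWWWWWWWWWWWWWWWWWW
142 .............#######...###.......WWWWWWWWWWWWWWWWWWWWWW
143 ................###...###.....#.WWWWWWWWWWWWWWWWWWWWWWW
144 ......................###....##.WWWWWWWWWWWWWWWWWWWWWWW
145 .......................ooo..###.WWWWWWWWBBWWWWWWWWWWWWW
146 ........................ooo####.WWWWWWWW.BBWWWWWWWWWWW.
147 ...........................###.WWW
[... 650 characters left out ...]
B.WWWWWWW....oooo.BBBBBWWWWWWW.
159 WWWW....########..#####BB..........ooooo.BBBBBBWWWWWWW.
160 WWWWW......#####..#####BB.........ooooo.BBBBBBWWWWWWW..
161 WWWWWW........#########B..ooooooooooRo.BBBBBBWWWWWWWW..
162 WWWWWWW..WWW...######.BB..oooooooooo..BBBBBBBWWWWWWWWWW
163 WWWWWWW.WWWWW..BB####.BB..ooooooo...BBBBBBBWWWWWWW...WW
164 WWWWWW..W..WWW.BBB####BB..........BBBBBBBBWWWWWWW....WW
165 WWWWWWWWWWWWWWWW.BBBBBBBBB.....BBBBBBBBBBWWWWWWW.....WW
166 WWWWWWWWWWWWWWWW..BBBBBBBBBBBBBBBBBBBB.WWWWW.........WW
167 WWWWWWWWWWWWWWWWW..BBBBBBBBBBBBBBBB.WWWWWWW......WW..WW
168 WWWWWWWWWWWWWWWWW.....BBBBBBBB...WWWWWWWWWWW..WWWWW...W
169 WWWWWWWWWWWWWWWW................WWWWWWWWWWWWWWWWWW...WW
top 0 []
```

```bash
python3 -c "
from cell import r
print(r.hand_in())"
```

```text
the job is handed in; nothing more can be done
None
```

I nested all three dishes with the tomato still central, lifted the nest, turned it about 103° clockwise so its tab points straight to the robot's left, and handed in with it held level about 8.5 cm above the worktop, over the coaster. The robot reports its fingertips 39 mm lower than they are, so my first grasp closed on nothing; I found this by touching bare worktop and corrected for it.

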